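Clear the can and put the ratchet away

TASK

Put the ratchet handle away in the drawer of the low black chest. A spray can stands in the drawer's way: first stand it upright in whichever bay of the can rack is empty, then pull the drawer most of the way open, lay the ratchet down in it, let go and push the drawer fully shut. Leave everything else where it is.

Things in the scene. Friction and masses are not known exactly. Their poses are not given: they have to be found in the camera images.
- drawer (a joint): Slide of the single drawer in the low black steel chest: 0 = shut, grows to 0.15 m as it is pulled out of the chest's front; about 1 N of friction plus a little damping (4 N s/m), no spring, stays where it is left. It may start up to 8 mm ajar.
- handle (a point): Middle of the drawer's steel bar handle; moves with the drawer. Its axes are the chest's: the drawer pulls out along -x, the bar runs along y, z is up. The bar is about 10 mm thick and 120 mm long, its axis 45 mm in front of the drawer's face, about 62 mm above the bench and 28 mm below the chest's top, with 40 mm of free space between bar and face; it can be gripped from above.
- drawer_floor (a point): Centre of the drawer's inner floor, moving with the drawer, 22 mm above the bench; axes as the handle's (-x out of the chest, y across). The inside measures 175 mm (x) by 218 mm (y); side walls end 46 mm above this floor, the drawer's front panel 53 mm above it. With the drawer pulled out by d, the part of the floor open to the sky runs from x = -0.087 to x = d - 0.094 in this frame.
- chest: Low black steel chest fixed to the bench, 220 deep (x, with drawer front) x 260 wide (y) x 90 high; origin at the centre of its underside, drawer front facing its own -x, that face 110 mm from the origin.
- can: The can in the way: a spray can of 52 mm diameter and 135 mm height standing on the bench right in front of the drawer. Straight-sided up to 113 mm, above that a black cap 44 mm wide. About 0.25 kg. Origin at the centre of its underside, z along the can.
- rack_can: An identical spray can that already stands in one of the two bays of the can rack, a different one from time to time. Origin at the centre of its underside.
- rack: Can rack fixed to the bench: open steel tray 220 (x) x 100 (y) x 40 high with 5 mm walls and floor and one cross wall in the middle, which makes two bays side by side along its x. Origin at the centre of its underside. It may stand at either side of the bench.
- bay0 (a point): Centre of the floor of the bay at the rack's -x end, 5 mm above the bench; axes as the rack's. The bay is 102 (x) x 90 mm (y) inside, its walls 35 mm high.
- bay1 (a point): The same for the bay at the rack's +x end.
- ratchet: Ratchet handle lying on the black rubber mat: 153 mm long, along its x; grip 22 wide and 20 high from x = -75 to +30 mm, then a thin steel neck and a round steel head of 32 mm diameter and 20 mm height centred at x = +62 mm with a square stub up to 28 mm on top. About 0.22 kg, balanced near its origin, which lies under the grip on its underside.
- mat: Thin black rubber mat fixed to the bench, 260 (x) x 150 (y) x 4 mm; the ratchet and two upright sockets lie on it. Origin at the centre of its underside. It lies at the left or the right of the bench, across from the rack.
- socket_a: Bystander: steel socket standing on the mat, 24 mm diameter, 30 high; origin under its centre.
- socket_b: Bystander: steel socket standing on the mat, 28 mm diameter, 30 high; origin under its centre.
- tape: Bystander: yellow tape measure standing on the bench between the robot and the chest, to the left, 60 x 34 x 58 mm; origin under its centre.
- oil: Bystander: green oil bottle, 64 mm diameter, 170 high, to the left (+y) of the chest; origin under its centre.
- jar: Bystander: pale jar with a lid and a white label, 72 mm diameter, 90 high, to the right (-y) of the chest; origin under its centre.
- cup: Bystander: steel cup, 72 mm diameter, 85 high, standing on the bench between the robot and the chest, to the right; origin under its centre.
Things that resemble listed ones, but are neither listed nor needed, are in the scene too. Of the things shaped like the rack, the steel one is meant.

How it is judged:
By the outcome, as a careful person would: the job done as asked, in the order asked, and still so for the second after the job is handed in, with the robot touching nothing.
It also fails if it takes over 70 s, if anything falls off the work surface, if the arm or the gripper's body presses on something with over 40 N, if the wrist force passes 120 N, or if a joint passes its speed limit or range.

ROBOT

A 7-joint arm with a two-finger parallel gripper is mounted at the origin on the work surface. World frame = base frame: x ahead of the robot, y to its left, z up, the work surface at z = 0. Lengths are in m, angles in rad, forces in N, time in s.
With the tool pointing down it reaches from about 0.35 to 0.9 m from the base axis. Payload 8.1 kg.
Tool frame: the origin (TCP) lies midway between the tips of the shut fingers; the grasp point (between the pads) lies 19 mm behind it; z points along the fingers, x is the direction in which the jaws open and shut, and the axes are right-handed (so a half turn about z gives the same grasp; the last joint's range is limited). The gripper opens to 92 mm and grips with 3 to 60 N. Pads are 19 mm wide; open, the fingers measure 130 mm over their backs; the gripper's body (75 mm by 190 mm) begins 47 mm behind the grasp point.
Start: joints at [-1.221, 0.434, 0.025, 1.573, -0.012, 1.134, -0.075], TCP at [0.273, 0.562, 0.19] pointing down, gripper open.
Joint ranges: [-2.62, 2.62], [-0.44, 2.09], [-1.27, 1.32], [0.08, 2.57], [-1.32, 4.46], [0.12, 2], [-2.74, 2.74]. Speed limits (rad/s): [2.22, 2.22, 3.01, 3.01, 3.14, 3.14, 3.14].

INTERFACE

Orientations are given as a rotation vector (axis times angle).
In Python, from cell import arm gives the robot as it stands.
- The arm moves only by the tool jog_arm, never from a script. Its argument "commands" is a list of rows, each an object with "translation": the shift along the tool's x, y, z in mm, a list of three; "turn": the turn, a rotation vector about the tool's x, y, z in rad, a list of three. A call has 1 to 12 rows; each row is the pose to reach, as a shift and turn from the pose commanded when the call began, along the tool's axes at that moment; what a row does not reach only later rows make up. A row lasts 1/12 s, in which the tool goes at most 41.7 mm and 7.16 degrees, less where a joint would pass 70% of its speed; a pose out of reach is approached as far as the arm can. A call with a gripper value outside its range is refused whole. "claw" is the closure, from -1 (fully open) to 1 (shut), so that 0 is half open, set as the call begins (left out, the last holds). The fingers move at their own pace and stop on an object; "grip_force" is the grip in N (left out, the last holds). Time passes only in rows, so rows that repeat a pose let the fingers close. It gives the time, the measured TCP pose, the force and the opening at its end, in the units of the state.
- arm.observe(): the state, without advancing time (a new reading comes with each control period).
- arm.get_image(name): name is "side" or "top"; returns the picture (480x640x3 uint8, blue, green, red); there is no depth.
- arm.camera_info(name): a dict with "vertical_fov" (degrees; the focal length in pixels is half the picture's height over the tangent of half this angle, whatever the lens; pixels are square), "cx", "cy" (the principal point, pixels), "distortion" ([k1, k2, p1, p2, k3] as OpenCV has them; the pictures are not rectified), "eye" and "rotation" of the camera in the world. Camera axes: x right, y up, looking along -z (the intrinsics and any distortion apply to the point x, -y, -z); pixel columns grow to the right and rows downward; lengths in m; the calibration is good to about 2 mm. A picture is of the moment at which its call begins. camera_info takes no time and is no camera call.
- arm.sign_off(): hands the job in, once; it reports no verdict.
Trained networks look in the newest picture that a camera, given by its name, has taken for a name from the list of things; names that differ only in an ending like _2 or _b are one class to them, and where a whole thing is asked for, a point or a joint stands for the part that bears it (a point fixed in the world has none). Each returns a list of dicts, best first, with "confidence" (0 to 1); they miss things now and then, are a little off and sometimes report something else, mostly with a low value. They report only what shows in the picture. A call takes as long as a camera call. They do not tell look-alikes from the thing itself.
- arm.trace(camera, query): "region" (480x640 bool, what is visible of it) and "box" ([left, top, width, height] in pixels, round what is visible of it).
- arm.landmark_of(camera, query): "at" ([column, row] in pixels: a listed point, or the origin of a listed thing).
The state is a dict: "clock": time; "joints": joint angles; "dq": joint speeds; "joint_efforts": joint torques, N m; "position": TCP position; "ee_rot": TCP orientation; "force": force on the tool from outside, world axes, zero at the start; "ft_torque": the same for the moment, N m; "width": opening from 0.0 (shut) to 1.0 (fully open).
Only numpy, scipy, OpenCV 4.12 (cv2) and the standard library are available. Lean on these libraries where they do the work, as an engineer would, in place of code of your own. Each camera call takes 0.05 s, during which the arm holds its last target. There are 200 camera calls.

## Working session

There is one attempt and no reset: what is moved stays moved. The work goes in short steps, Python scripts to look and compute and a tool call to move; the robot and the scene stay as the last step left them, time stands still between calls to the robot, and variables do not carry over. Pictures are saved under pics/ and viewed, about 8 in all and at most 12, crops included, and the job is handed in when it is done.

Besides the shell and the picture viewer there is one more tool, called after "Emit:" by a JSON object that holds its "method" and its "body". jog_arm: Moves the arm, as the interface text tells. Its arguments: {"type":"object","properties":{"commands":{"type":"array","items":{"type":"object","properties":{"translation":{"type":"array","items":{"type":"number"}},"turn":{"type":"array","items":{"type":"number"}}}}},"claw":{"type":"number"},"grip_force":{"type":"number"}},"required":["commands"]}

```bash
mkdir -p pics; ls
python3 - <<'E'
from cell import arm
import cv2, json
for n in("side","top"):
    cv2.imwrite(f"pics/{n}0.png",arm.get_image(n)); print(n,arm.camera_info(n))
s=arm.observe(); print(s)
E
```

```text
pics
side {'vertical_fov': 50.935276671041564, 'cx': 313.1512922591933, 'cy': 236.1744691884948, 'distortion': array([-0.08108711,  0.        ,  0.        ,  0.        ,  0.        ]), 'eye': array([-0.06553064, -0.64727309,  1.0768136 ]), 'rotation': array([ 0.66494837, -0.25833858, -0.68979371])}
top {'vertical_fov': 49.270915908419106, 'cx': 323.60002752249426, 'cy': 234.83295328616413, 'distortion': array([-4.05854891e-05,  0.00000000e+00,  0.00000000e+00,  0.00000000e+00,
        0.00000000e+00]), 'eye': array([0.37675089, 0.00393755, 1.26866664]), 'rotation': array([ 0.07534301, -0.09279945, -1.56974186])}
{'clock': 0.1, 'joints': array([-1.22060649,  0.43513775,  0.02495749,  1.5739733 , -0.01160393,
        1.13400246, -0.07507657]), 'dq': array([ 0.00201422, -0.00201729, -0.00117722, -0.0024581 ,  0.0008181 ,
        0.00164836,  0.0004276 ]), 'joint_efforts': array([ 3.86515138e-03, -6.69119310e+01,  9.88321379e-01, -3.15143430e+01,
       -6.05146727e-02,  3.72259459e-02,  6.26434576e-05]), 'position': array([0.27324719, 0.56155531, 0.18934565]), 'ee_rot': array([ 2.66272013e+00,  1.66563559e+00, -1.72960347e-03]), 'force': array([0.63656349, 0.68036816, 0.18106259]), 'ft_torque': array([ 0.04329652, -0.01149209,  0.0578062 ]), 'width': 1.0017306785271871}
```

View pics/top0.png

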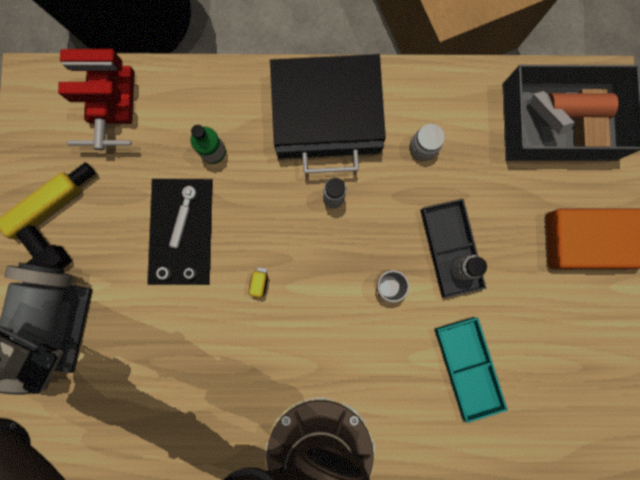

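View pics/side0.png

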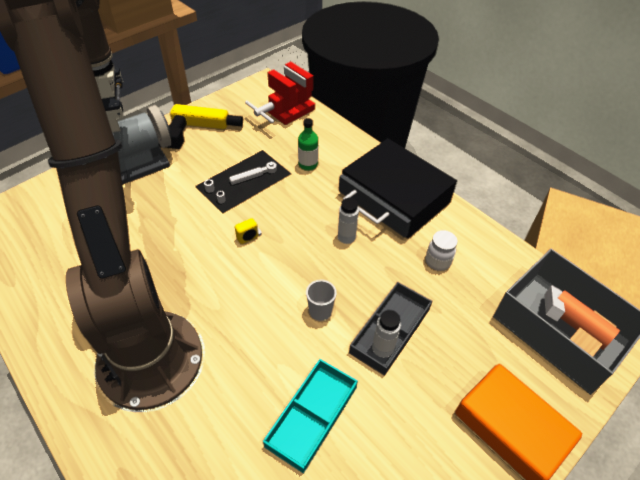

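```bash
cat > h.py <<'E'
from cell import arm
import cv2, numpy as np
from scipy.spatial.transform import Rotation as R
def cam(n):
    c=arm.camera_info(n); f=240/np.tan(np.radians(c['vertical_fov']/2))
    K=np.array([[f,0,c['cx']],[0,f,c['cy']],[0,0,1.]])
    return K,np.array(c['distortion']),np.array(c['eye']),R.from_rotvec(c['rotation']).as_matrix()
def ray(n,p):
    K,d,e,M=cam(n)
    u=cv2.undistortPoints(np.array(p,float).reshape(-1,1,2),K,d).reshape(-1,2)
    return e,np.c_[u[:,0],-u[:,1],-np.ones(len(u))]@M.T
def onz(n,p,z):
    e,v=ray(n,p); return e+v*((z-e[2])/v[:,2])[:,None]
def proj(n,P):
    K,d,e,M=cam(n); q=(np.atleast_2d(P)-e)@M*[1,-1,-1]
    return cv2.projectPoints(q,np.zeros(3),np.zeros(3),K,d)[0].reshape(-1,2)
def tri(a,b):
    e1,v1=ray("top",a);e2,v2=ray("side",b);v1=v1[0];v2=v2[0]
    A=np.c_[v1,-v2];t=np.linalg.lstsq(A,e2-e1,rcond=None)[0]
    p=e1+v1*t[0];q=e2+v2*t[1];return (p+q)/2,np.linalg.norm(p-q)
E
python3 - <<'E'
from h import *
Z=dict(handle=.062,drawer_floor=.022,chest=0,can=0,rack=0,bay0=.005,bay1=.005,ratchet=.004,mat=0,socket_a=.004,tape=0,oil=0,jar=0,cup=0)
for q,z in Z.items():
    for n in("top","side"):
        for r in arm.landmark_of(n,q)[:4]:
            if r['confidence']>.2: print(q,n,np.round(r['at'],1),round(r['confidence'],2),np.round(onz(n,r['at'],z)[0],3))
E
```

```text
handle top [331.4 170.9] 0.63 [ 0.658 -0.028  0.062]
handle side [362.7 213.9] 0.56 [ 0.658 -0.042  0.062]
drawer_floor side [395.8 194.4] 0.95 [ 0.816 -0.027  0.022]
chest top [328.7 113.1] 0.76 [ 0.819 -0.023  0.   ]
chest top [387.5 285.9] 0.4 [ 0.389 -0.165  0.   ]
chest side [390.5 199.1] 0.93 [ 0.808 -0.017  0.   ]
can top [332.2 199.3] 0.78 [ 0.601 -0.031  0.   ]
can top [215.1 153.4] 0.74 [0.716 0.258 0.   ]
can side [346.4 236.6] 0.6 [ 0.607 -0.036  0.   ]
rack top [449.1 248.5] 0.95 [ 0.48  -0.316  0.   ]
rack top [466.7 369.6] 0.94 [ 0.191 -0.35   0.   ]
rack side [387.7 330.4] 0.75 [ 0.477 -0.316  0.   ]
rack side [309.7 417.2] 0.6 [ 0.194 -0.352  0.   ]
bay0 top [459.5 344.1] 0.88 [ 0.251 -0.334  0.005]
bay0 top [456.6 267.6] 0.85 [ 0.433 -0.332  0.005]
bay0 top [444.4 226.4] 0.55 [ 0.533 -0.305  0.005]
bay0 top [210.5 153.4] 0.53 [0.714 0.268 0.005]
bay0 side [378.8 344.6] 0.9 [ 0.431 -0.33   0.005]
bay0 side [296.7 436.6] 0.86 [ 0.145 -0.367  0.005]
bay0 side [323.6 396.3] 0.74 [ 0.247 -0.338  0.005]
bay0 side [402.2 313.8] 0.69 [ 0.535 -0.309  0.005]
bay1 top [459.5 3
[... 737 characters left out ...]
]
socket_a side [209.1 189.7] 0.59 [0.42  0.368 0.004]
socket_a side [219.4 195.1] 0.39 [0.43  0.328 0.004]
tape top [259.4 284. ] 0.81 [0.394 0.145 0.   ]
tape side [250.3 239.5] 0.69 [0.398 0.132 0.   ]
tape side [391.9 201.2] 0.52 [ 0.804 -0.026  0.   ]
oil top [211.6 150.2] 0.69 [0.724 0.267 0.   ]
oil top [449.3 246.7] 0.44 [ 0.484 -0.317  0.   ]
oil side [436.4 259.4] 0.67 [ 0.735 -0.254  0.   ]
oil side [304.5 164.2] 0.66 [0.715 0.268 0.   ]
jar top [424.4 146.5] 0.97 [ 0.734 -0.261  0.   ]
jar side [438. 258.] 0.82 [ 0.742 -0.254  0.   ]
jar side [247.2 236.8] 0.23 [0.398 0.145 0.   ]
cup top [386.8 286.2] 0.74 [ 0.388 -0.163  0.   ]
cup side [321.1 310.3] 0.78 [ 0.394 -0.167  0.   ]
```

Top view: the chest is at about (328,100), with its bar at (330,170) and the can at (335,192). The steel rack is the dark one at (452,248), and its far bay is empty. The near bay holds the rack can at (470,267), and the teal tray is a look-alike. The ratchet is at (182,215). Next I'll zoom in for the precise axes.

Run:
```python
from h import *
t=arm.get_image("top")
def crop(x,y,w,h,s): return cv2.resize(t[y:y+h,x:x+w],None,fx=s,fy=s,interpolation=cv2.INTER_CUBIC)
a=crop(262,50,130,165,3.63); a=a[:598,:472]
b=crop(145,175,75,75,4);c=crop(415,195,75,75,4)
im=np.zeros((600,775,3),np.uint8); im[:a.shape[0],:a.shape[1]]=a; im[:300,475:]=b; im[300:,475:]=c
im=cv2.convertScaleAbs(im,alpha=1.6,beta=20)
cv2.imwrite("pics/z1.png",im)
for q in("ratchet","chest","can","rack","handle"):
  for n in ("top","side"):
    for r in arm.trace(n,q)[:2]:
        ys,xs=np.nonzero(r['region']); (cx,cy),(w,h),an=cv2.minAreaRect(np.c_[xs,ys].astype(np.float32))
        print(q,n,round(r['confidence'],2),r['box'],np.round(cv2.boxPoints(((cx,cy),(w,h),an)),1).tolist(),xs.mean().round(1),ys.mean().round(1))
```

```text
ratchet top 0.68 [174.2, 189.1, 25.3, 53.5] [[164.5, 243.39999389648438], [185.5, 184.0], [198.0, 188.5], [177.0, 247.8000030517578]] 182.4 215.3
chest top 0.83 [269.7, 52.9, 118.7, 120.9] [[267.5, 57.900001525878906], [381.6000061035156, 51.79999923706055], [387.8999938964844, 168.3000030517578], [273.79998779296875, 174.39999389648438]] 327.1 107.3
chest side 0.97 [335.6, 141.3, 123.0, 98.7] [[327.1000061035156, 193.89999389648438], [368.0, 125.5999984741211], [461.70001220703125, 181.8000030517578], [420.79998779296875, 250.10000610351562]] 396.6 187.4
can top 0.69 [320.7, 178.1, 25.5, 27.1] [[322.0, 178.0], [346.0, 178.0], [346.0, 207.0], [322.0, 207.0]] 333.9 192.2
can side 0.81 [337.9, 198.7, 19.9, 44.3] [[336.29998779296875, 242.39999389648438], [340.1000061035156, 197.0], [359.6000061035156, 198.60000610351562], [355.79998779296875, 244.0]] 348.0 220.9
can side 0.45 [349.2, 280.1, 83.9, 96.6] [[344.70001220703125, 350.5], [394.79998779296875, 275.20001220703125], [434.29998779296875, 301.5], [384.20001220703125, 376.79998779296875]] 390.8 326.0
rack top 0.74 [434.3, 315.8, 74
[... 731 characters left out ...]
6875, 382.29998779296875], [303.8999938964844, 473.8999938964844]] 310.0 415.2
handle top 0.64 [276.1, 140.9, 107.4, 30.9] [[275.6000061035156, 144.8000030517578], [382.8999938964844, 139.3000030517578], [384.3999938964844, 168.60000610351562], [277.1000061035156, 174.10000610351562]] 329.8 152.2
handle top 0.63 [269.2, 56.7, 118.2, 115.2] [[268.5, 58.099998474121094], [381.20001220703125, 52.79999923706055], [386.79998779296875, 169.5], [274.0, 174.89999389648438]] 327.1 107.7
handle side 0.94 [341.0, 178.3, 71.7, 59.1] [[329.1000061035156, 191.1999969482422], [342.29998779296875, 172.1999969482422], [414.6000061035156, 222.1999969482422], [401.3999938964844, 241.3000030517578]] 373.7 206.0
```

View pics/z1.png

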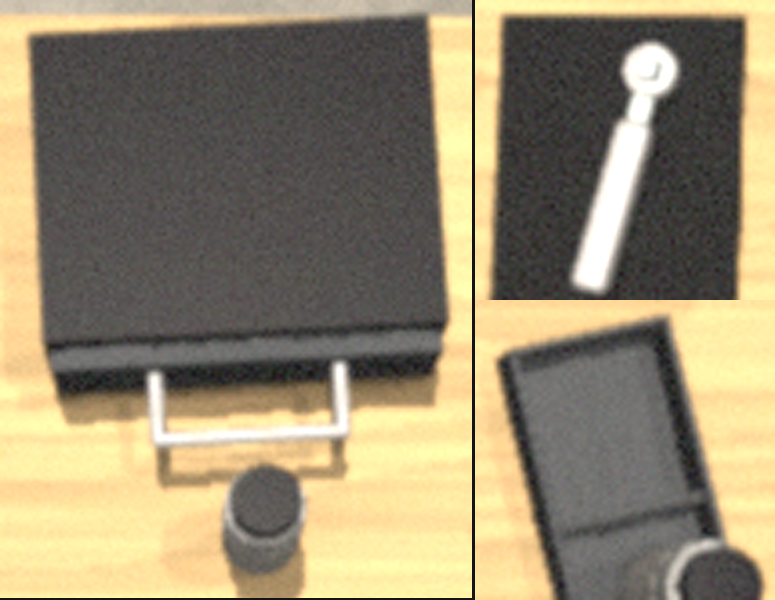

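Run:
```python
from h import *
P=lambda l,z: np.round(onz("top",l,z),4)
b=P([[305.5,170.9],[356.2,168.7]],.065);print("bar",b.tolist(),b.mean(0))
c=P([[274.9,144.5],[384.9,138.7],[379.6,54.1],[270.3,60.2]],.09);print("chest",c.tolist(),"mean",c.mean(0))
for v in (c[1]-c[0],c[2]-c[3],c[3]-c[0],c[2]-c[1],b[1]-b[0]): print(np.linalg.norm(v).round(3),np.degrees(np.arctan2(v[1],v[0])).round(2))
print("can",P([[335.3,187.7]],.135), "side", onz("side",[[349.5,206]],.135))
r=P([[188.75,192.5],[173.75,246]],.024);v=r[0]-r[1];print("ratchet",r.tolist(),np.linalg.norm(v),np.degrees(np.arctan2(v[1],v[0])))
k=P([[421.25,209.25],[463,199.5]],.04);v=k[1]-k[0];print("rack far edge",k.tolist(),np.linalg.norm(v),np.degrees(np.arctan2(v[1],v[0])))
```

```text
bar [[0.6568, 0.0327, 0.065], [0.6622, -0.0862, 0.065]] [ 0.6595  -0.02675  0.065  ]
chest [[0.7129, 0.1028, 0.09], [0.7271, -0.1514, 0.09], [0.9316, -0.1417, 0.09], [0.9156, 0.1153, 0.09]] mean [ 0.8218  -0.01875  0.09   ]
0.255 -86.8
0.257 -86.44
0.203 3.53
0.205 2.72
0.119 -87.4
can [[ 0.6029 -0.0346  0.135 ]] side [[ 0.59982346 -0.04345107  0.135     ]]
ratchet [[0.6129, 0.3144, 0.024], [0.4838, 0.3466, 0.024]] 0.1330550637893951 -14.004911473503322
rack far edge [[0.57, -0.2422, 0.04], [0.5936, -0.3425, 0.04]] 0.10303907025978064 -76.75948008481276
```

```bash
cat >> h.py <<'E'
def plan(*tg):
    """tg: (x,y,z,jawdeg); prints tool-frame shift (mm) and turn from the present pose"""
    s=arm.observe(); p=s['position']; M=R.from_rotvec(s['ee_rot']); 
    print("t",round(s['clock'],2),"pos",np.round(p,4),"jaw",np.degrees(np.arctan2(*M.as_matrix()[1::-1,0])).round(1),"tilt",np.round(M.as_matrix()[:,2],3),"F",np.round(s['force'],1),"w",round(s['width'],3),"q",np.round(s['joints'],2))
    for x,y,z,a in tg:
        best=None
        for k in(0,180):
            a_=np.radians(a+k); c,q=np.cos(a_),np.sin(a_)
            T=R.from_matrix(np.array([[c,q,0],[q,-c,0],[0,0,-1.]])); d=(M.inv()*T).as_rotvec()
            if best is None or np.linalg.norm(d)<np.linalg.norm(best): best=d
        print((x,y,z,a),"shift",np.round(M.inv().apply(np.array([x,y,z])-p)*1000,1),"turn",np.round(best,3))
E
python3 - <<'E'
from h import *
plan((.42,.30,.26,-76.5),(.602,-.034,.24,-76.5),(.602,-.034,.24,103.5))
E
```

```text
t 2.05 pos [0.2735 0.562  0.19  ] jaw 64.1 tilt [ 0.  0. -1.] F [0.5 0.1 0.2] w 1.003 q [-1.22  0.43  0.02  1.57 -0.01  1.13 -0.08]
(0.42, 0.3, 0.26, -76.5) shift [-171.5  246.4  -70. ] turn [ 0.    -0.    -0.688]
(0.602, -0.034, 0.24, -76.5) shift [-392.2  556.2  -50. ] turn [ 0.    -0.    -0.688]
(0.602, -0.034, 0.24, 103.5) shift [-392.2  556.2  -50. ] turn [ 0.    -0.    -0.688]
```

Emit:
{"method": "jog_arm", "body": {"commands": [{"translation":[-80,115,-70],"turn":[0,0,0.35]},{"translation":[-100,150,-70],"turn":[0,0,0.5]},{"translation":[-171,246,-70],"turn":[0,0,0.75]},{"translation":[-392,556,-60],"turn":[0,0,2.453]},{"translation":[-392,556,-60],"turn":[0,0,2.453]},{"translation":[-392,556,-60],"turn":[0,0,2.453]},{"translation":[-392,556,-60],"turn":[0,0,2.453]},{"translation":[-392,556,-60],"turn":[0,0,2.453]},{"translation":[-392,556,-60],"turn":[0,0,2.453]},{"translation":[-392,556,-60],"turn":[0,0,2.453]},{"translation":[-392,556,-60],"turn":[0,0,2.453]},{"translation":[-392,556,-60],"turn":[0,0,2.453]}], "claw": -1, "grip_force": 25}}

```text
clock: 3.05
position: [0.5122, 0.1293, 0.2437]
ee_rot: [-3.082, 0.605, -0.001]
force: [0.8, 1.0, -0.5]
width: 0.999
```

Run:
```python
from h import *
plan((.602,-.034,.24,-76.5))
```

```text
t 3.05 pos [0.5122 0.1293 0.2437] jaw -22.2 tilt [ 0.001  0.001 -1.   ] F [ 0.8  1.  -0.5] w 0.999 q [-0.75  0.24  0.51  1.76 -0.13  1.17 -0.6 ]
(0.602, -0.034, 0.24, -76.5) shift [144.9 117.2   3.7] turn [-0.001  0.     0.947]
```

Emit:
{"method": "jog_arm", "body": {"commands": [{"translation":[145,117,4],"turn":[0,0,0.947]},{"translation":[145,117,4],"turn":[0,0,0.947]},{"translation":[145,117,4],"turn":[0,0,0.947]},{"translation":[145,117,4],"turn":[0,0,0.947]},{"translation":[145,117,4],"turn":[0,0,0.947]},{"translation":[145,117,4],"turn":[0,0,0.947]},{"translation":[145,117,4],"turn":[0,0,0.947]},{"translation":[145,117,4],"turn":[0,0,0.947]},{"translation":[145,117,4],"turn":[0,0,0.947]},{"translation":[145,117,4],"turn":[0,0,0.947]},{"translation":[145,117,4],"turn":[0,0,0.947]}]}}

```text
clock: 3.97
position: [0.6025, -0.0313, 0.2392]
ee_rot: [-2.476, 1.933, 0.0]
force: [0.7, 0.4, 0.2]
width: 0.999
```

Run:
```python
from h import *
plan((.602,-.036,.077,-76.5))
cv2.imwrite("pics/s1.png",cv2.resize(arm.get_image("side")[100:300,240:500],None,fx=3,fy=3))
```

```text
t 3.97 pos [ 0.6025 -0.0313  0.2392] jaw -76.0 tilt [ 0.  0. -1.] F [0.7 0.4 0.2] w 0.999 q [-0.56  0.43  0.77  1.6  -0.31  1.24 -1.06]
(0.602, -0.036, 0.077, -76.5) shift [  4.5   1.6 162.2] turn [-0.     0.     0.009]
```

View pics/s1.png

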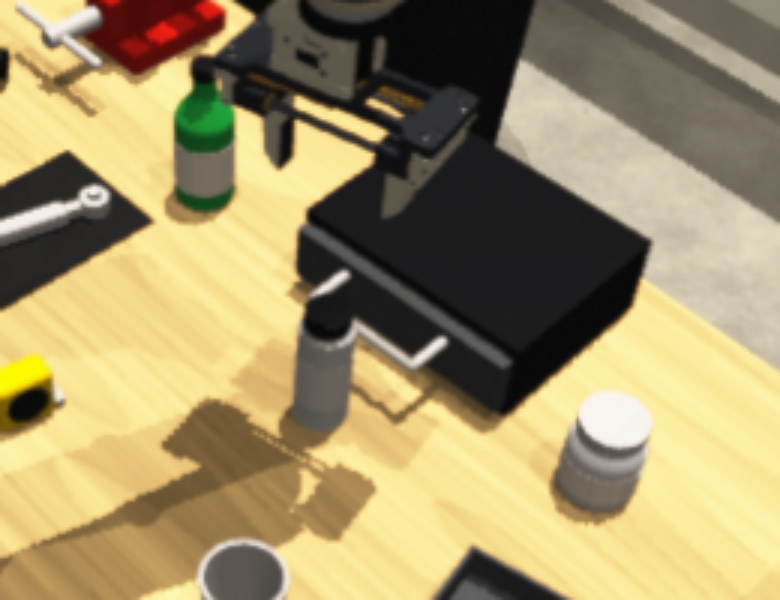

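The can stands upright, with its cap at about (350,197) and base at about (347,238) in the side picture. That fits (0.603,-0.036), so I'm descending and gripping.

Emit:
{"method": "jog_arm", "body": {"commands": [{"translation":[4,2,40],"turn":[0,0,0.009]},{"translation":[4,2,80],"turn":[0,0,0.009]},{"translation":[4,2,110],"turn":[0,0,0.009]},{"translation":[4,2,130],"turn":[0,0,0.009]},{"translation":[4,2,147],"turn":[0,0,0.009]},{"translation":[4,2,158],"turn":[0,0,0.009]},{"translation":[4,2,161],"turn":[0,0,0.009]},{"translation":[4,2,161],"turn":[0,0,0.009]},{"translation":[4,2,161],"turn":[0,0,0.009]}]}}

```text
clock: 4.77
position: [0.6022, -0.036, 0.0792]
ee_rot: [-2.464, 1.948, -0.002]
force: [-0.6, 0.1, 0.8]
width: 1.001
```

Emit:
{"method": "jog_arm", "body": {"commands": [{"translation":[0,0,0]},{"translation":[0,0,0]},{"translation":[0,0,0]},{"translation":[0,0,0]},{"translation":[0,0,0]},{"translation":[0,0,0]},{"translation":[0,0,0]},{"translation":[0,0,0]}], "claw": 1, "grip_force": 25}}

```text
schema error: expected keys translation, turn
```

Run:
```python
from h import *
plan((.602,-.036,.18,-76.5),(.530,-.305,.18,-76.5))
print(onz("side",[[350.3,197.7]],.135),onz("side",[[346.7,238.3]],0))
```

```text
t 4.77 pos [ 0.6022 -0.036   0.0792] jaw -76.6 tilt [ 0.001  0.    -1.   ] F [-0.6  0.1  0.8] w 1.001 q [-0.48  0.58  0.68  1.79 -0.45  0.92 -0.95]
(0.602, -0.036, 0.18, -76.5) shift [-0.000e+00  1.000e-01 -1.008e+02] turn [-0.001 -0.    -0.003]
(0.53, -0.305, 0.18, -76.5) shift [ 245.1  132.3 -101. ] turn [-0.001 -0.    -0.003]
[[ 0.62218778 -0.02335941  0.135     ]] [[ 0.60319126 -0.0407715   0.        ]]
```

Emit:
{"method": "jog_arm", "body": {"commands": [{"translation":[0,0,0],"turn":[0,0,0]},{"translation":[0,0,0],"turn":[0,0,0]},{"translation":[0,0,0],"turn":[0,0,0]},{"translation":[0,0,0],"turn":[0,0,0]},{"translation":[0,0,0],"turn":[0,0,0]},{"translation":[0,0,0],"turn":[0,0,0]},{"translation":[0,0,0],"turn":[0,0,0]},{"translation":[0,0,0],"turn":[0,0,0]}], "claw": 1, "grip_force": 25}}

```text
clock: 5.43
position: [0.6018, -0.0353, 0.0785]
ee_rot: [-2.464, 1.948, 0.0]
force: [-0.6, 3.9, 5.6]
width: 0.48
```

Emit:
{"method": "jog_arm", "body": {"commands": [{"translation":[0,0,0],"turn":[0,0,0]},{"translation":[0,0,0],"turn":[0,0,0]}]}}

```text
clock: 5.6
position: [0.6017, -0.0348, 0.0785]
ee_rot: [-2.464, 1.947, 0.001]
force: [-2.3, 2.1, 5.7]
width: 0.48
```

Run:
```python
from h import *
plan()
a=arm.get_image("side")[130:270,280:430];b=arm.get_image("top")[130:270,260:410]
cv2.imwrite("pics/s2.png",cv2.resize(np.hstack([a,b]),None,fx=2.6,fy=4))
```

```text
t 5.6 pos [ 0.6017 -0.0348  0.0785] jaw -76.6 tilt [ 0.     0.001 -1.   ] F [-2.3  2.1  5.7] w 0.48 q [-0.48  0.58  0.67  1.8  -0.45  0.92 -0.95]
```

View pics/s2.png

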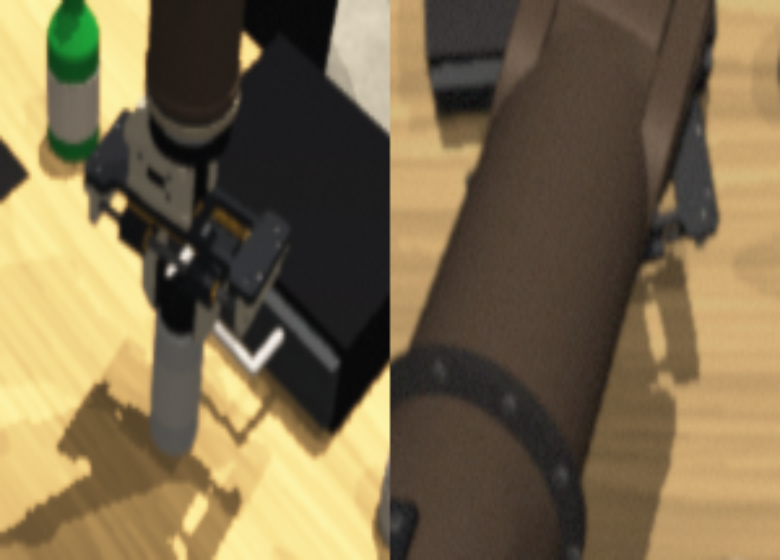

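Run:
```python
from h import *
for x in(.59,.602,.615): print(x,np.round(proj("side",[[x,-.035,0],[x,-.035,.113],[x,-.035,.135]]),1).tolist())
print("tips",np.round(proj("side",[[.6017,-.0348,.0785]]),1), np.round(proj("top",[[.602,-.035,0],[.602,-.035,.135]]),1).tolist())
for r in arm.trace("side","can")[:2]: print(r['confidence'],r['box'])
for r in arm.landmark_of("side","can")[:2]: print(r)
```

```text
0.59 [[341.8, 239.5], [344.0, 211.8], [344.5, 206.0]]
0.602 [[345.0, 237.3], [347.3, 209.6], [347.8, 203.8]]
0.615 [[348.3, 235.0], [350.9, 207.2], [351.4, 201.4]]
tips [[346.4 218.5]] [[333.6, 198.8], [335.5, 188.1]]
0.84 [338.5, 196.4, 22.1, 45.7]
{'at': [345.2, 236.5], 'confidence': 0.71}
```

Emit:
{"method": "jog_arm", "body": {"commands": [{"translation":[0,0,-8],"turn":[0,0,0]},{"translation":[0,0,-16],"turn":[0,0,0]},{"translation":[0,0,-24],"turn":[0,0,0]},{"translation":[0,0,-30],"turn":[0,0,0]},{"translation":[0,0,-30],"turn":[0,0,0]}]}}

```text
clock: 6.22
position: [0.6025, -0.0363, 0.11]
ee_rot: [-2.463, 1.948, -0.003]
force: [0.2, -0.5, -3.2]
width: 0.474
```

Run:
```python
from h import *
plan((.602,-.036,.17,-76.5),(.530,-.305,.17,-76.5))
for r in arm.landmark_of("side","can")[:2]: print(r)
a=arm.get_image("side")[150:260,290:410]
cv2.imwrite("pics/s3.png",cv2.resize(a,None,fx=5,fy=5))
```

```text
t 6.22 pos [ 0.6025 -0.0363  0.11  ] jaw -76.7 tilt [ 0.002 -0.    -1.   ] F [ 0.2 -0.5 -3.2] w 0.474 q [-0.5   0.55  0.7   1.77 -0.41  0.98 -0.97]
(0.602, -0.036, 0.17, -76.5) shift [ -0.3   0.3 -60. ] turn [-0.002 -0.001 -0.003]
(0.53, -0.305, 0.17, -76.5) shift [244.8 132.3 -60.2] turn [-0.002 -0.001 -0.003]
{'at': [345.2, 236.5], 'confidence': 0.71}
```

View pics/s3.png

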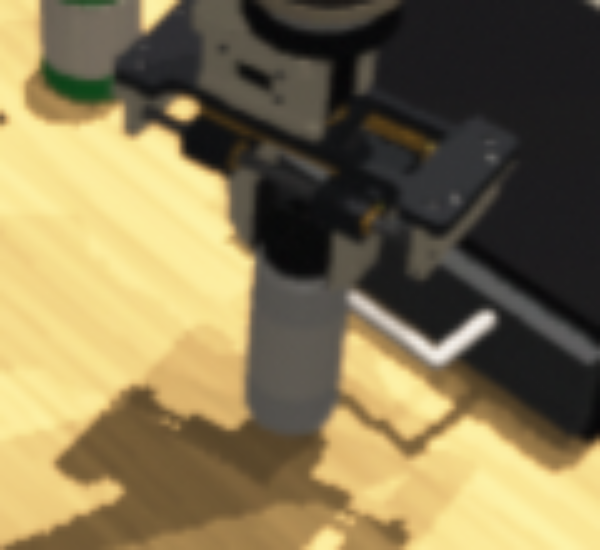

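The can is lifted: its base has risen clear, and the vertical force is about its weight. Carrying it to the far bay.

Emit:
{"method": "jog_arm", "body": {"commands": [{"translation":[0,0,-25],"turn":[0,0,0]},{"translation":[10,5,-50],"turn":[0,0,0]},{"translation":[35,19,-60],"turn":[0,0,0]},{"translation":[65,35,-60],"turn":[0,0,0]},{"translation":[98,53,-60],"turn":[0,0,0]},{"translation":[130,70,-60],"turn":[0,0,0]},{"translation":[162,87,-60],"turn":[0,0,0]},{"translation":[192,104,-60],"turn":[0,0,0]},{"translation":[220,119,-60],"turn":[0,0,0]},{"translation":[238,128,-60],"turn":[0,0,0]},{"translation":[245,132,-60],"turn":[0,0,0]},{"translation":[245,132,-60],"turn":[0,0,0]}], "grip_force": 35}}

```text
clock: 7.32
position: [0.528, -0.3072, 0.168]
ee_rot: [2.459, -1.953, -0.0]
force: [-0.2, 0.4, -2.1]
width: 0.474
```

Run:
```python
from h import *
plan((.530,-.305,.0835,-76.5))
S=arm.get_image("side")[240:390,320:450];T=arm.get_image("top")[180:310,400:510]
cv2.imwrite("pics/s4.png",np.hstack([cv2.resize(S,(400,460)),cv2.resize(T,(390,460))]))
for n in("side","top"):
  for r in arm.landmark_of(n,"can")[:3]: print(n,r['at'],r['confidence'],onz(n,r['at'],.0915)[0])
```

```text
t 7.32 pos [ 0.528  -0.3072  0.168 ] jaw -76.9 tilt [-0.001 -0.001 -1.   ] F [-0.2  0.4 -2.1] w 0.474 q [-0.06  0.5   0.75  1.68 -0.37  1.11 -0.55]
(0.53, -0.305, 0.0835, -76.5) shift [-1.7 -2.5 84.5] turn [ 0.001 -0.001 -0.007]
side [406.7, 294.7] 0.56 [ 0.53341999 -0.30865672  0.0915    ]
```

View pics/s4.png

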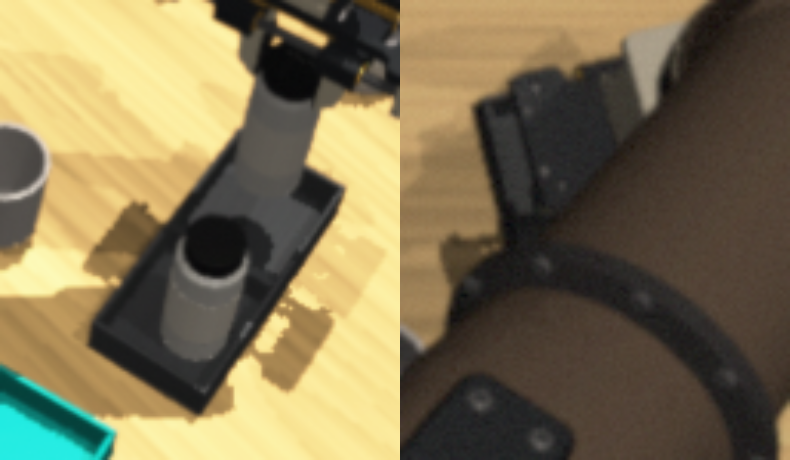

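The held can hangs upright over the empty far bay. Lowering it.

Emit:
{"method": "jog_arm", "body": {"commands": [{"translation":[-1,-2,20],"turn":[0,0,0]},{"translation":[-2,-2,42],"turn":[0,0,0]},{"translation":[-2,-2,58],"turn":[0,0,0]},{"translation":[-2,-2,70],"turn":[0,0,0]},{"translation":[-2,-2,76],"turn":[0,0,0]},{"translation":[-2,-2,80],"turn":[0,0,0]},{"translation":[-2,-2,82],"turn":[0,0,0]},{"translation":[-2,-2,82],"turn":[0,0,0]}]}}

```text
clock: 8.18
position: [0.5314, -0.3023, 0.0865]
ee_rot: [-2.464, 1.948, -0.001]
force: [0.4, -0.2, -1.7]
width: 0.473
```

Emit:
{"method": "jog_arm", "body": {"commands": [{"translation":[0,0,1],"turn":[0,0,0]},{"translation":[0,0,2],"turn":[0,0,0]},{"translation":[0,0,2],"turn":[0,0,0]}]}}

```text
clock: 8.43
position: [0.5313, -0.3024, 0.0845]
ee_rot: [-2.464, 1.948, -0.001]
force: [1.0, 0.9, -2.5]
width: 0.475
```

Emit:
{"method": "jog_arm", "body": {"commands": [{"translation":[0,0,1],"turn":[0,0,0]},{"translation":[0,0,2],"turn":[0,0,0]},{"translation":[0,0,2],"turn":[0,0,0]}]}}

```text
clock: 8.68
position: [0.5317, -0.3026, 0.0835]
ee_rot: [-2.463, 1.948, -0.002]
force: [-2.7, 1.7, 9.6]
width: 0.471
```

Emit:
{"method": "jog_arm", "body": {"commands": [{"translation":[0,0,1],"turn":[0,0,0]},{"translation":[0,0,2],"turn":[0,0,0]},{"translation":[0,0,2],"turn":[0,0,0]}]}}

```text
clock: 8.93
position: [0.5324, -0.3027, 0.0834]
ee_rot: [-2.462, 1.947, -0.005]
force: [-6.3, 6.3, 28.9]
width: 0.474
```

Contact is where I expected it (TCP z about 0.0835). Releasing and retreating upward.

Emit:
{"method": "jog_arm", "body": {"commands": [{"translation":[0,0,-3],"turn":[0,0,0]},{"translation":[0,0,-4],"turn":[0,0,0]},{"translation":[0,0,-4],"turn":[0,0,0]},{"translation":[0,0,-4],"turn":[0,0,0]},{"translation":[0,0,-4],"turn":[0,0,0]},{"translation":[0,0,-4],"turn":[0,0,0]},{"translation":[0,0,-14],"turn":[0,0,0]},{"translation":[0,0,-34],"turn":[0,0,0]},{"translation":[0,0,-70],"turn":[0,0,0]},{"translation":[0,0,-110],"turn":[0,0,0]},{"translation":[0,0,-130],"turn":[0,0,0]},{"translation":[0,0,-130],"turn":[0,0,0]}], "claw": -1}}

```text
clock: 9.93
position: [0.533, -0.3046, 0.2161]
ee_rot: [-2.462, 1.948, -0.013]
force: [-0.1, -2.3, -0.2]
width: 0.997
```

Run:
```python
from h import *
plan((.6595,-.027,.15,3),(.6595,-.027,.15,-177))
S=arm.get_image("side")
for r in arm.trace("side","can")[:3]: print(r['confidence'],r['box'])
for r in arm.landmark_of("side","can")[:3]: print(r['at'],r['confidence'],onz("side",r['at'],.005)[0])
```

```text
t 9.93 pos [ 0.533  -0.3046  0.2161] jaw -76.7 tilt [ 0.007 -0.004 -1.   ] F [-0.1 -2.3 -0.2] w 0.997 q [-0.09  0.46  0.77  1.62 -0.34  1.2  -0.58]
(0.6595, -0.027, 0.15, 3) shift [-241.4 -186.5   66. ] turn [-0.002 -0.009 -1.391]
(0.6595, -0.027, 0.15, -177) shift [-241.4 -186.5   66. ] turn [-0.002 -0.009 -1.391]
0.84 [392.0, 273.7, 26.3, 45.7]
0.69 [294.5, 116.9, 21.8, 53.9]
0.24 [346.5, 286.8, 85.9, 86.5]
[398.6, 310.2] 0.97 [ 0.53639313 -0.29647896  0.005     ]
```

Emit:
{"method": "jog_arm", "body": {"commands": [{"translation":[-30,-24,0],"turn":[0,0,-0.12]},{"translation":[-60,-47,0],"turn":[0,0,-0.24]},{"translation":[-90,-70,0],"turn":[0,0,-0.36]},{"translation":[-120,-93,10],"turn":[0,0,-0.48]},{"translation":[-150,-116,20],"turn":[0,0,-0.6]},{"translation":[-180,-139,40],"turn":[0,-0.009,-0.72]},{"translation":[-210,-162,55],"turn":[0,-0.009,-0.84]},{"translation":[-235,-182,60],"turn":[0,-0.009,-0.96]},{"translation":[-241,-186,66],"turn":[0,-0.009,-1.08]},{"translation":[-241,-186,66],"turn":[0,-0.009,-1.2]},{"translation":[-241,-186,66],"turn":[0,-0.009,-1.32]},{"translation":[-241,-186,66],"turn":[0,-0.009,-1.391]}], "claw": 0.2}}

```text
clock: 11.08
position: [0.6553, -0.0245, 0.1422]
ee_rot: [-3.135, -0.094, 0.016]
force: [0.4, 0.3, 0.4]
width: 0.405
```

Run:
```python
from h import *
plan((.6595,-.027,.15,3),(.6595,-.027,.044,3))
S=arm.get_image("side");T=arm.get_image("top")
cv2.imwrite("pics/s5.png",np.hstack([cv2.resize(S[130:270,300:440],(390,400)),cv2.resize(T[100:240,260:400],(390,400))]))
```

```text
t 11.08 pos [ 0.6553 -0.0245  0.1422] jaw 3.5 tilt [-0.01   0.005 -1.   ] F [0.4 0.3 0.4] w 0.405 q [-0.26  0.54  0.35  1.56 -0.2   1.09  0.19]
(0.6595, -0.027, 0.15, 3) shift [ 4.   2.8 -7.8] turn [-0.005  0.01   0.008]
(0.6595, -0.027, 0.044, 3) shift [ 5.   3.3 98.2] turn [-0.005  0.01   0.008]
```

View pics/s5.png

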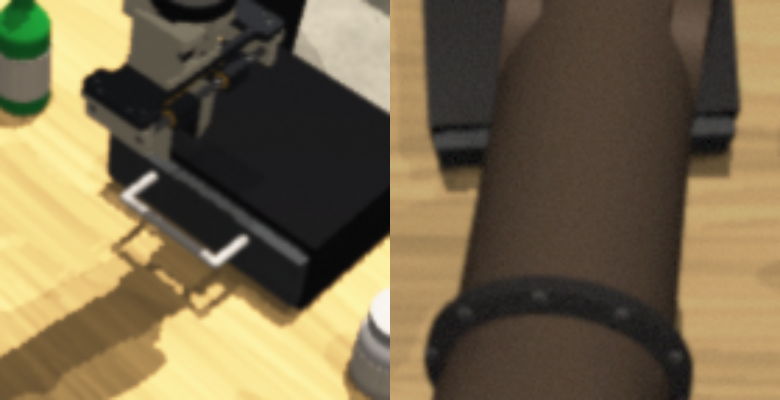

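Run:
```python
from h import *
print(onz("side",[[344.9,198.3],[376.5,221.7]],.063))
print(tri([305.5,170.9],[344.9,198.3]),tri([356.2,168.7],[376.5,221.7]))
```

```text
[[ 0.66164524  0.03259844  0.063     ]
 [ 0.6652495  -0.08708173  0.063     ]]
(array([0.65807665, 0.03163812, 0.06570556]), np.float64(0.003577424501012434)) (array([ 0.66343037, -0.08704345,  0.06395601]), np.float64(0.002416679473314921))
```

The bar is confirmed at about (0.661,-0.027,0.064). Descending to straddle it.

Emit:
{"method": "jog_arm", "body": {"commands": [{"translation":[5,3,0],"turn":[-0.005,0.01,0.008]},{"translation":[6,3,20],"turn":[-0.005,0.01,0.008]},{"translation":[6,3,45],"turn":[-0.005,0.01,0.008]},{"translation":[6,3,65],"turn":[-0.005,0.01,0.008]},{"translation":[6,3,80],"turn":[-0.005,0.01,0.008]},{"translation":[6,3,92],"turn":[-0.005,0.01,0.008]},{"translation":[6,3,98],"turn":[-0.005,0.01,0.008]},{"translation":[6,3,98],"turn":[-0.005,0.01,0.008]}]}}

```text
clock: 11.85
position: [0.6612, -0.0271, 0.0447]
ee_rot: [-3.141, -0.068, -0.002]
force: [-0.5, -0.3, 0.5]
width: 0.402
```

Emit:
{"method": "jog_arm", "body": {"commands": [{"translation":[0,0,0],"turn":[0,0,0]},{"translation":[0,0,0],"turn":[0,0,0]},{"translation":[0,0,0],"turn":[0,0,0]},{"translation":[0,0,0],"turn":[0,0,0]},{"translation":[0,0,0],"turn":[0,0,0]},{"translation":[0,0,0],"turn":[0,0,0]},{"translation":[0,0,0],"turn":[0,0,0]}], "claw": 1, "grip_force": 20}}

```text
clock: 12.43
position: [0.6621, -0.0271, 0.0464]
ee_rot: [-3.14, -0.07, -0.006]
force: [-0.8, 0.0, -0.3]
width: 0.002
```

Run:
```python
from h import *
plan((.661-.125,-.027-.0066,.045,3))
```

```text
t 12.43 pos [ 0.6621 -0.0271  0.0464] jaw 2.6 tilt [ 0.004  0.001 -1.   ] F [-0.8  0.  -0.3] w 0.002 q [-0.24  0.64  0.32  1.65 -0.24  0.89  0.21]
(0.536, -0.0336, 0.045, 3) shift [-126.2    0.9    0.9] turn [-0.    -0.004 -0.007]
```

The fingers shut fully, so they have not taken the bar. Looking.

Run:
```python
from h import *
s=arm.observe();p=s['position'];S=arm.get_image("side");M=R.from_rotvec(s['ee_rot']).as_matrix()
x0,y0,k=300,120,6
im=cv2.resize(S[y0:y0+100,x0:x0+130],None,fx=k,fy=k,interpolation=cv2.INTER_CUBIC)
im=cv2.convertScaleAbs(im,alpha=1.5,beta=15)
for d,c in((0,(0,0,255)),(-.019,(0,255,0)),(-.066,(255,0,0))):
    q=proj("side",p+M[:,2]*d)[0]; print(d,q.round(1)); cv2.circle(im,tuple(int(v) for v in ((q-[x0,y0])*k)),4,c,-1)
for e in([.661,.033,.062],[.664,-.087,.062]):
    q=proj("side",e)[0]; cv2.circle(im,tuple(int(v) for v in ((q-[x0,y0])*k)),4,(0,255,255),-1)
cv2.imwrite("pics/s6.png",im)
```

```text
0 [359.5 214.1]
-0.019 [360.  209.4]
-0.066 [361.4 197.4]
```

View pics/s6.png

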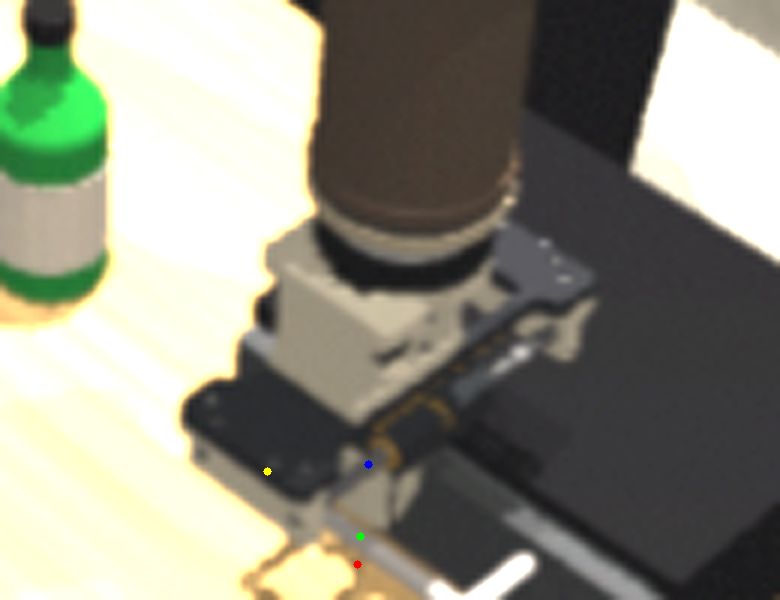

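The fingertips sit about 6 px (about 25 mm) above where the reported TCP projects, just on top of the bar. This agrees with the can being held at its cap. The tool is shorter than the pose implies, so I'll measure the offset by touching the bar.

Emit:
{"method": "jog_arm", "body": {"commands": [{"translation":[0,0,1],"turn":[0,0,0]},{"translation":[0,0,2],"turn":[0,0,0]},{"translation":[0,0,3],"turn":[0,0,0]},{"translation":[0,0,3],"turn":[0,0,0]}]}}

```text
clock: 12.82
position: [0.6618, -0.0271, 0.0428]
ee_rot: [-3.14, -0.07, -0.005]
force: [-0.5, 0.3, 0.9]
width: 0.005
```

Emit:
{"method": "jog_arm", "body": {"commands": [{"translation":[0,0,1],"turn":[0,0,0]},{"translation":[0,0,2],"turn":[0,0,0]},{"translation":[0,0,2],"turn":[0,0,0]}]}}

```text
clock: 13.07
position: [0.6619, -0.0271, 0.0409]
ee_rot: [-3.14, -0.07, -0.005]
force: [0.3, 0.1, 0.2]
width: 0.002
```

Emit:
{"method": "jog_arm", "body": {"commands": [{"translation":[0,0,1],"turn":[0,0,0]},{"translation":[0,0,2],"turn":[0,0,0]},{"translation":[0,0,3],"turn":[0,0,0]},{"translation":[0,0,3],"turn":[0,0,0]}]}}

```text
clock: 13.4
position: [0.6618, -0.027, 0.0379]
ee_rot: [-3.14, -0.071, -0.005]
force: [-0.8, -0.8, 0.2]
width: 0.004
```

Emit:
{"method": "jog_arm", "body": {"commands": [{"translation":[0,0,1],"turn":[0,0,0]},{"translation":[0,0,2],"turn":[0,0,0]},{"translation":[0,0,2],"turn":[0,0,0]}]}}

```text
clock: 13.65
position: [0.6619, -0.0271, 0.0359]
ee_rot: [-3.14, -0.07, -0.005]
force: [-0.3, 1.0, 1.5]
width: 0.003
```

Still no contact, and the bar hides the tips in the picture. So the fingers are probably in the gap behind the bar, not above it. A short pull will show it: the bar should follow.

Emit:
{"method": "jog_arm", "body": {"commands": [{"translation":[-6,0,0],"turn":[0,0,0]},{"translation":[-12,0,0],"turn":[0,0,0]},{"translation":[-18,0,0],"turn":[0,0,0]},{"translation":[-24,0,0],"turn":[0,0,0]},{"translation":[-30,0,0],"turn":[0,0,0]},{"translation":[-36,0,0],"turn":[0,0,0]},{"translation":[-42,0,0],"turn":[0,0,0]},{"translation":[-48,0,0],"turn":[0,0,0]}]}}

```text
clock: 14.32
position: [0.6135, -0.0292, 0.0361]
ee_rot: [-3.14, -0.071, -0.006]
force: [0.7, 0.4, 0.1]
width: 0.002
```

Run:
```python
from h import *
plan()
s=arm.observe();p=s['position'];S=arm.get_image("side")
x0,y0,k=290,140,6
im=cv2.resize(S[y0:y0+100,x0:x0+130],None,fx=k,fy=k,interpolation=cv2.INTER_CUBIC)
im=cv2.convertScaleAbs(im,alpha=1.2,beta=15)
q=proj("side",p)[0]; print(q); cv2.circle(im,tuple(int(v) for v in ((q-[x0,y0])*k)),4,(0,0,255),-1)
cv2.imwrite("pics/s7.png",im)
for r in arm.landmark_of("side","handle")[:3]: print(r['at'],r['confidence'],onz("side",r['at'],.062)[0])
```

```text
t 14.32 pos [ 0.6135 -0.0292  0.0361] jaw 2.6 tilt [ 0.004  0.001 -1.   ] F [0.7 0.4 0.1] w 0.002 q [-0.25  0.59  0.31  1.78 -0.24  0.8   0.22]
[347.24124725 225.57131183]
[363.9, 212.2] 0.93 [ 0.66499591 -0.03944502  0.062     ]
[379.1, 344.1] 0.31 [ 0.40578004 -0.34647308  0.062     ]
```

View pics/s7.png

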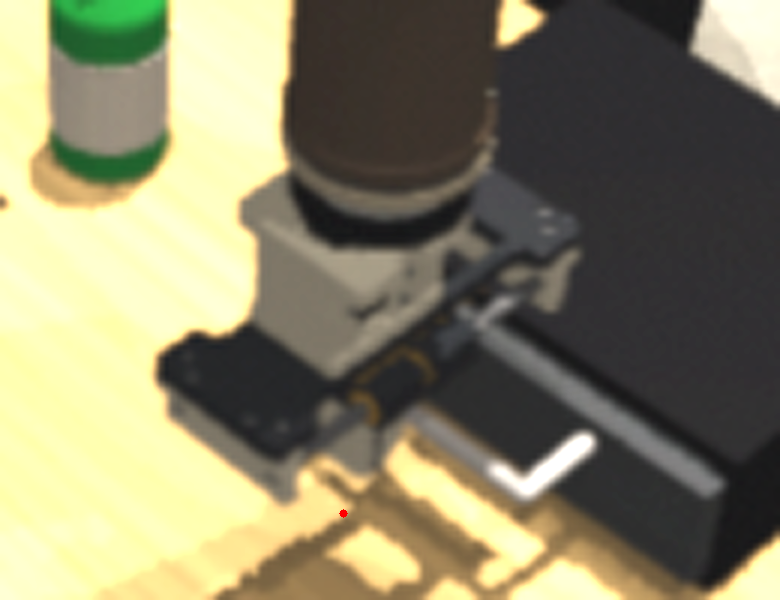

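The bar stayed put, and the tips now show in front of it, well above the reported TCP, so the tool really does sit about 30 mm higher than reported. I'll touch down on free bench to measure the offset.

Emit:
{"method": "jog_arm", "body": {"commands": [{"translation":[-35,0,0],"turn":[0,0,0]},{"translation":[-70,0,0],"turn":[0,0,0]},{"translation":[-75,0,8],"turn":[0,0,0]},{"translation":[-75,0,15],"turn":[0,0,0]},{"translation":[-75,0,22],"turn":[0,0,0]},{"translation":[-75,0,26],"turn":[0,0,0]},{"translation":[-75,0,29],"turn":[0,0,0]},{"translation":[-75,0,31],"turn":[0,0,0]},{"translation":[-75,0,31],"turn":[0,0,0]}]}}

```text
clock: 15.17
position: [0.5397, -0.0326, 0.0041]
ee_rot: [-3.141, -0.071, -0.005]
force: [-0.6, 0.0, 0.2]
width: 0.011
```

Emit:
{"method": "jog_arm", "body": {"commands": [{"translation":[0,0,1],"turn":[0,0,0]},{"translation":[0,0,2],"turn":[0,0,0]},{"translation":[0,0,3],"turn":[0,0,0]},{"translation":[0,0,3],"turn":[0,0,0]}]}}

```text
clock: 15.5
position: [0.5393, -0.0326, 0.0017]
ee_rot: [-3.14, -0.071, -0.006]
force: [-0.8, 0.2, -0.5]
width: 0.003
```

Emit:
{"method": "jog_arm", "body": {"commands": [{"translation":[0,0,1],"turn":[0,0,0]},{"translation":[0,0,2],"turn":[0,0,0]},{"translation":[0,0,3],"turn":[0,0,0]},{"translation":[0,0,3],"turn":[0,0,0]}]}}

```text
clock: 15.83
position: [0.5391, -0.0325, -0.0015]
ee_rot: [-3.14, -0.071, -0.005]
force: [-0.3, -0.2, 0.9]
width: 0.003
```

Confirmed: at reported z < 0 there is still no contact. Continuing in small steps.

Emit:
{"method": "jog_arm", "body": {"commands": [{"translation":[0,0,2],"turn":[0,0,0]},{"translation":[0,0,4],"turn":[0,0,0]},{"translation":[0,0,6],"turn":[0,0,0]},{"translation":[0,0,6],"turn":[0,0,0]}]}}

```text
clock: 16.17
position: [0.539, -0.0326, -0.0077]
ee_rot: [-3.14, -0.071, -0.005]
force: [-2.0, -0.0, -0.7]
width: 0.005
```

Emit:
{"method": "jog_arm", "body": {"commands": [{"translation":[0,0,1],"turn":[0,0,0]},{"translation":[0,0,2],"turn":[0,0,0]},{"translation":[0,0,4],"turn":[0,0,0]},{"translation":[0,0,4],"turn":[0,0,0]}]}}

```text
clock: 16.5
position: [0.5392, -0.0325, -0.0116]
ee_rot: [-3.14, -0.071, -0.005]
force: [0.7, 0.1, -0.6]
width: 0.009
```

Emit:
{"method": "jog_arm", "body": {"commands": [{"translation":[0,0,1],"turn":[0,0,0]},{"translation":[0,0,2],"turn":[0,0,0]},{"translation":[0,0,4],"turn":[0,0,0]},{"translation":[0,0,4],"turn":[0,0,0]}]}}

```text
clock: 16.83
position: [0.5391, -0.0325, -0.0156]
ee_rot: [-3.14, -0.071, -0.005]
force: [0.2, 0.4, -0.5]
width: 0.004
```

Emit:
{"method": "jog_arm", "body": {"commands": [{"translation":[0,0,1],"turn":[0,0,0]},{"translation":[0,0,2],"turn":[0,0,0]},{"translation":[0,0,4],"turn":[0,0,0]},{"translation":[0,0,4],"turn":[0,0,0]}]}}

```text
clock: 17.17
position: [0.5392, -0.0326, -0.0196]
ee_rot: [-3.14, -0.071, -0.005]
force: [-0.7, -0.7, -0.2]
width: 0.006
```

Emit:
{"method": "jog_arm", "body": {"commands": [{"translation":[0,0,1],"turn":[0,0,0]},{"translation":[0,0,2],"turn":[0,0,0]},{"translation":[0,0,3],"turn":[0,0,0]},{"translation":[0,0,3],"turn":[0,0,0]}]}}

```text
clock: 17.5
position: [0.5392, -0.0326, -0.0225]
ee_rot: [-3.14, -0.07, -0.005]
force: [0.3, -0.6, -0.1]
width: 0.003
```

Emit:
{"method": "jog_arm", "body": {"commands": [{"translation":[0,0,1],"turn":[0,0,0]},{"translation":[0,0,2],"turn":[0,0,0]},{"translation":[0,0,2],"turn":[0,0,0]}]}}

```text
clock: 17.75
position: [0.5392, -0.0326, -0.0245]
ee_rot: [-3.14, -0.071, -0.005]
force: [-0.2, -0.1, 0.2]
width: 0.0
```

Emit:
{"method": "jog_arm", "body": {"commands": [{"translation":[0,0,1],"turn":[0,0,0]},{"translation":[0,0,2],"turn":[0,0,0]},{"translation":[0,0,3],"turn":[0,0,0]},{"translation":[0,0,3],"turn":[0,0,0]}]}}

```text
clock: 18.08
position: [0.5392, -0.0325, -0.0275]
ee_rot: [-3.14, -0.071, -0.005]
force: [0.7, -0.2, 0.5]
width: 0.008
```

Emit:
{"method": "jog_arm", "body": {"commands": [{"translation":[0,0,1],"turn":[0,0,0]},{"translation":[0,0,2],"turn":[0,0,0]},{"translation":[0,0,3],"turn":[0,0,0]},{"translation":[0,0,3],"turn":[0,0,0]}]}}

```text
clock: 18.42
position: [0.5392, -0.0326, -0.0305]
ee_rot: [-3.14, -0.07, -0.005]
force: [0.2, -1.1, -0.2]
width: 0.003
```

Emit:
{"method": "jog_arm", "body": {"commands": [{"translation":[0,0,1],"turn":[0,0,0]},{"translation":[0,0,2],"turn":[0,0,0]},{"translation":[0,0,2],"turn":[0,0,0]}]}}

```text
clock: 18.67
position: [0.5393, -0.0326, -0.0325]
ee_rot: [-3.14, -0.071, -0.005]
force: [-0.3, -0.1, 0.4]
width: 0.004
```

Emit:
{"method": "jog_arm", "body": {"commands": [{"translation":[0,0,1],"turn":[0,0,0]},{"translation":[0,0,2],"turn":[0,0,0]},{"translation":[0,0,2],"turn":[0,0,0]}]}}

```text
clock: 18.92
position: [0.5393, -0.0326, -0.0345]
ee_rot: [-3.14, -0.071, -0.005]
force: [0.4, -0.2, 0.8]
width: 0.005
```

Emit:
{"method": "jog_arm", "body": {"commands": [{"translation":[0,0,1],"turn":[0,0,0]},{"translation":[0,0,2],"turn":[0,0,0]},{"translation":[0,0,2],"turn":[0,0,0]}]}}

```text
clock: 19.17
position: [0.5394, -0.0326, -0.0363]
ee_rot: [-3.14, -0.071, -0.006]
force: [0.2, 0.6, 0.7]
width: 0.005
```

Emit:
{"method": "jog_arm", "body": {"commands": [{"translation":[0,0,1],"turn":[0,0,0]},{"translation":[0,0,2],"turn":[0,0,0]},{"translation":[0,0,2],"turn":[0,0,0]}]}}

```text
clock: 19.42
position: [0.5396, -0.0325, -0.0365]
ee_rot: [-3.14, -0.07, -0.007]
force: [-8.0, 1.0, 29.0]
width: 0.004
```

The bench contact gives the offset: true tip height = reported z + 0.036. I'll retry the bar with this correction.

```bash
sed -i "s/p=s\['position'\]; M/p=s['position']+[0,0,.0364]; M/" h.py
python3 - <<'E'
from h import *
plan((.5393,-.0326,.12,3),(.661,-.027,.12,3),(.661,-.027,.044,3))
E
```

```text
t 19.42 pos [ 5.396e-01 -3.250e-02 -1.000e-04] jaw 2.5 tilt [ 0.004  0.001 -1.   ] F [-8.  1. 29.] w 0.004 q [-0.22  0.6   0.26  2.01 -0.28  0.55  0.28]
(0.5393, -0.0326, 0.12, 3) shift [ 3.000e-01 -1.000e-01 -1.201e+02] turn [-0.001 -0.004 -0.008]
(0.661, -0.027, 0.12, 3) shift [ 122.1   -0.3 -119.6] turn [-0.001 -0.004 -0.008]
(0.661, -0.027, 0.044, 3) shift [121.7  -0.2 -43.6] turn [-0.001 -0.004 -0.008]
```

Emit:
{"method": "jog_arm", "body": {"commands": [{"translation":[0,0,-40],"turn":[0,0,0]},{"translation":[0,0,-80],"turn":[0,0,0]},{"translation":[5,0,-115],"turn":[0,0,0]},{"translation":[40,0,-121],"turn":[0,0,0]},{"translation":[80,0,-121],"turn":[0,0,0]},{"translation":[115,0,-121],"turn":[0,0,0]},{"translation":[122,0,-115],"turn":[0,0,0]},{"translation":[122,0,-95],"turn":[0,0,0]},{"translation":[122,0,-75],"turn":[0,0,0]},{"translation":[122,0,-58],"turn":[0,0,0]},{"translation":[122,0,-47],"turn":[0,0,0]},{"translation":[122,0,-45],"turn":[0,0,0]}], "claw": 0.2}}

```text
clock: 20.42
position: [0.6592, -0.027, 0.0047]
ee_rot: [-3.14, -0.071, 0.001]
force: [0.7, 0.5, 0.3]
width: 0.399
```

Emit:
{"method": "jog_arm", "body": {"commands": [{"translation":[0,0,0],"turn":[0,0,0]},{"translation":[0,0,0],"turn":[0,0,0]},{"translation":[0,0,0],"turn":[0,0,0]},{"translation":[0,0,0],"turn":[0,0,0]},{"translation":[0,0,0],"turn":[0,0,0]},{"translation":[0,0,0],"turn":[0,0,0]},{"translation":[0,0,0],"turn":[0,0,0]}], "claw": 1, "grip_force": 20}}

```text
clock: 21.0
position: [0.6617, -0.0271, 0.0081]
ee_rot: [-3.14, -0.071, -0.008]
force: [-1.7, 0.3, 6.8]
width: 0.104
```

Run:
```python
from h import *
plan((.661-.132,-.027-.007,.044,3))
```

```text
t 21.0 pos [ 0.6617 -0.0271  0.0445] jaw 2.6 tilt [ 0.005  0.001 -1.   ] F [-1.7  0.3  6.8] w 0.104 q [-0.24  0.69  0.31  1.67 -0.27  0.82  0.23]
(0.529, -0.034, 0.044, 3) shift [-132.9    0.9   -0.2] turn [-0.    -0.005 -0.007]
```

The bar is gripped: the opening of 0.104 is about 9.6 mm. Pulling the drawer out.

Emit:
{"method": "jog_arm", "body": {"commands": [{"translation":[-8,0,0],"turn":[0,0,0]},{"translation":[-20,0,0],"turn":[0,0,0]},{"translation":[-34,0,0],"turn":[0,0,0]},{"translation":[-48,0,0],"turn":[0,0,0]},{"translation":[-62,0,0],"turn":[0,0,0]},{"translation":[-76,0,0],"turn":[0,0,0]},{"translation":[-90,0,0],"turn":[0,0,0]},{"translation":[-104,1,0],"turn":[0,0,0]},{"translation":[-116,1,0],"turn":[0,0,0]},{"translation":[-126,1,0],"turn":[0,0,0]},{"translation":[-132,1,0],"turn":[0,0,0]},{"translation":[-134,1,0],"turn":[0,0,0]}]}}

```text
clock: 22.0
position: [0.5275, -0.0344, 0.0079]
ee_rot: [-3.14, -0.07, -0.01]
force: [1.0, -0.0, 9.8]
width: 0.099
```

Emit:
{"method": "jog_arm", "body": {"commands": [{"translation":[0,0,0],"turn":[0,0,0]},{"translation":[0,0,0],"turn":[0,0,0]}]}}

```text
clock: 22.17
position: [0.5279, -0.0344, 0.0079]
ee_rot: [-3.14, -0.07, -0.009]
force: [-1.3, -0.5, 13.1]
width: 0.1
```

Emit:
{"method": "jog_arm", "body": {"commands": [{"translation":[0,0,0],"turn":[0,0,0]},{"translation":[0,0,0],"turn":[0,0,0]},{"translation":[0,0,0],"turn":[0,0,0]},{"translation":[0,0,0],"turn":[0,0,0]},{"translation":[0,0,-15],"turn":[0,0,0]},{"translation":[0,0,-40],"turn":[0,0,0]},{"translation":[0,0,-80],"turn":[0,0,0]},{"translation":[0,0,-120],"turn":[0,0,0]},{"translation":[0,0,-140],"turn":[0,0,0]},{"translation":[0,0,-140],"turn":[0,0,0]}], "claw": 0.3}}

```text
clock: 23.0
position: [0.5296, -0.0344, 0.1513]
ee_rot: [-3.14, -0.07, -0.017]
force: [1.4, -0.1, 0.1]
width: 0.351
```

Run:
```python
from h import *
plan((.5527,.3294,.15,76))
```

```text
t 23.0 pos [ 0.5296 -0.0344  0.1877] jaw 2.6 tilt [ 0.011  0.001 -1.   ] F [ 1.4 -0.1  0.1] w 0.351 q [-0.33  0.32  0.39  1.89 -0.15  0.95  0.16]
(0.5527, 0.3294, 0.15, 76) shift [  38.9 -362.4   38.4] turn [ 0.006 -0.01  -1.282]
```

Emit:
{"method": "jog_arm", "body": {"commands": [{"translation":[4,-36,0],"turn":[0.006,-0.01,-0.12]},{"translation":[8,-72,0],"turn":[0.006,-0.01,-0.24]},{"translation":[12,-108,0],"turn":[0.006,-0.01,-0.36]},{"translation":[16,-144,0],"turn":[0.006,-0.01,-0.48]},{"translation":[20,-180,0],"turn":[0.006,-0.01,-0.6]},{"translation":[24,-216,0],"turn":[0.006,-0.01,-0.72]},{"translation":[28,-252,0],"turn":[0.006,-0.01,-0.84]},{"translation":[32,-288,10],"turn":[0.006,-0.01,-0.96]},{"translation":[36,-324,20],"turn":[0.006,-0.01,-1.08]},{"translation":[39,-362,30],"turn":[0.006,-0.01,-1.2]},{"translation":[39,-362,38],"turn":[0.006,-0.01,-1.282]},{"translation":[39,-362,38],"turn":[0.006,-0.01,-1.282]}], "claw": -0.2}}

```text
clock: 24.0
position: [0.547, 0.3315, 0.1057]
ee_rot: [-2.462, -1.942, 0.016]
force: [0.4, -0.7, -0.7]
width: 0.601
```

Run:
```python
from h import *
plan((.5527,.3294,.15,76),(.5527,.3294,.009,76))
T=arm.get_image("top");S=arm.get_image("side")
for q,z in(("handle",.062),("ratchet",.004),("chest",0)):
  for n in("top","side"):
    for r in arm.landmark_of(n,q)[:2]: print(q,n,np.round(r['at'],1),round(r['confidence'],2),onz(n,r['at'],z)[0].round(4))
for r in arm.trace("top","handle")[:1]: print(r['box'])
cv2.imwrite("pics/s8.png",np.hstack([cv2.resize(T[40:220,255:405],(380,456)),cv2.resize(S[110:230,190:300],(418,456))]))
```

```text
t 24.0 pos [0.547  0.3315 0.1421] jaw 76.5 tilt [-0.012 -0.002 -1.   ] F [ 0.4 -0.7 -0.7] w 0.601 q [-0.62  0.54 -0.    1.62 -0.01  0.99  0.71]
(0.5527, 0.3294, 0.15, 76) shift [-0.8  5.9 -7.9] turn [-0.011  0.005  0.009]
(0.5527, 0.3294, 0.009, 76) shift [-1.00e-01  7.50e+00  1.33e+02] turn [-0.011  0.005  0.009]
handle top [334.9 226.9] 0.69 [ 0.525  -0.0358  0.062 ]
handle top [211.  150.9] 0.67 [0.7051 0.2553 0.062 ]
handle side [327.4 238.5] 0.8 [ 0.526  -0.0429  0.062 ]
handle side [322.8 307.9] 0.26 [ 0.3746 -0.1927  0.062 ]
ratchet top [185.6 220.2] 0.57 [0.5484 0.3252 0.004 ]
ratchet side [253.1 173.7] 0.66 [0.5625 0.3367 0.004 ]
ratchet side [327.7 238.4] 0.22 [ 0.5607 -0.0087  0.004 ]
chest top [325.8 110.5] 0.79 [ 0.826  -0.0161  0.    ]
chest top [387.  283.5] 0.51 [ 0.3948 -0.1634  0.    ]
chest side [391.5 198.5] 0.95 [ 0.8118 -0.0171  0.    ]
chest side [209.9 189. ] 0.26 [0.4251 0.3726 0.    ]
[278.4, 143.1, 107.9, 86.3]
```

View pics/s8.png

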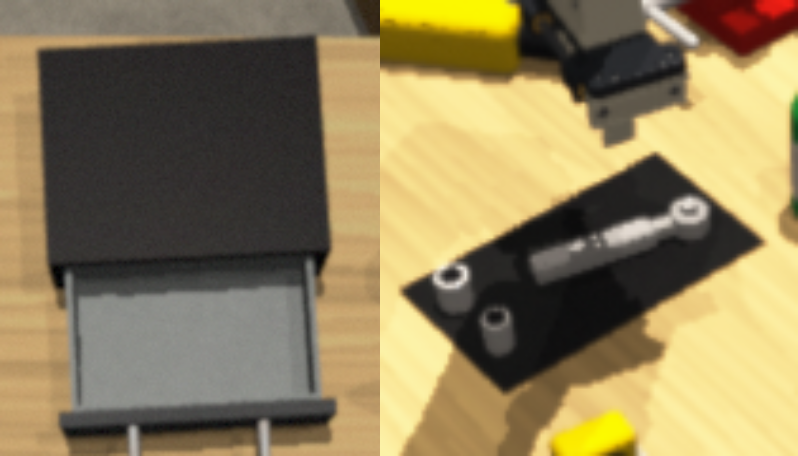

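The drawer is open (bar at x of about 0.527), and the ratchet lies undisturbed on the mat with the gripper above it. Descending.

Emit:
{"method": "jog_arm", "body": {"commands": [{"translation":[0,4,30],"turn":[-0.011,0.005,0.009]},{"translation":[0,7,60],"turn":[-0.011,0.005,0.009]},{"translation":[0,7,85],"turn":[-0.011,0.005,0.009]},{"translation":[0,7,105],"turn":[-0.011,0.005,0.009]},{"translation":[0,7,118],"turn":[-0.011,0.005,0.009]},{"translation":[0,7,124],"turn":[-0.011,0.005,0.009]},{"translation":[0,7,126],"turn":[-0.011,0.005,0.009]},{"translation":[0,7,126],"turn":[-0.011,0.005,0.009]},{"translation":[0,7,126],"turn":[-0.011,0.005,0.009]}]}}

```text
clock: 25.2
position: [0.5564, 0.3279, -0.0158]
ee_rot: [2.482, 1.922, 0.01]
force: [-0.2, -0.2, -0.3]
width: 0.601
```

Run:
```python
from h import *
plan((.5527,.3294,.009,76))
```

```text
t 25.2 pos [0.5564 0.3279 0.0206] jaw 75.5 tilt [ 0.006  0.002 -1.   ] F [-0.2 -0.2 -0.3] w 0.601 q [-0.62  0.68  0.    1.72  0.    0.74  0.7 ]
(0.5527, 0.3294, 0.009, 76) shift [ 0.5 -4.  11.5] turn [ 0.006 -0.004 -0.009]
```

Emit:
{"method": "jog_arm", "body": {"commands": [{"translation":[0,-4,6],"turn":[0,0,0]},{"translation":[0,-4,10],"turn":[0,0,0]},{"translation":[0,-4,12],"turn":[0,0,0]},{"translation":[0,-4,12],"turn":[0,0,0]}]}}

```text
clock: 25.53
position: [0.5513, 0.3283, -0.0296]
ee_rot: [2.482, 1.923, 0.006]
force: [0.5, 0.2, 0.1]
width: 0.599
```

Emit:
{"method": "jog_arm", "body": {"commands": [{"translation":[0,0,0],"turn":[0,0,0]},{"translation":[0,0,0],"turn":[0,0,0]},{"translation":[0,0,0],"turn":[0,0,0]},{"translation":[0,0,0],"turn":[0,0,0]},{"translation":[0,0,0],"turn":[0,0,0]},{"translation":[0,0,0],"turn":[0,0,0]},{"translation":[0,0,0],"turn":[0,0,0]}], "claw": 1, "grip_force": 30}}

```text
clock: 26.12
position: [0.5519, 0.3288, -0.029]
ee_rot: [2.482, 1.923, 0.008]
force: [0.5, 0.9, 1.0]
width: 0.235
```

Emit:
{"method": "jog_arm", "body": {"commands": [{"translation":[0,0,-15],"turn":[0,0,0]},{"translation":[0,0,-30],"turn":[0,0,0]},{"translation":[0,0,-60],"turn":[0,0,0]},{"translation":[0,0,-95],"turn":[0,0,0]},{"translation":[0,0,-120],"turn":[0,0,0]},{"translation":[0,0,-120],"turn":[0,0,0]}]}}

```text
clock: 26.62
position: [0.554, 0.33, 0.0966]
ee_rot: [2.482, 1.922, 0.02]
force: [0.4, 0.4, -1.9]
width: 0.238
```

Run:
```python
from h import *
plan((.62,-.0275,.13,3))
S=arm.get_image("side");k=arm.trace("side","ratchet")[:2]
for r in k: print(r['confidence'],r['box'])
```

```text
t 26.62 pos [0.554 0.33  0.133] jaw 75.5 tilt [ 0.012  0.006 -1.   ] F [ 0.4  0.4 -1.9] w 0.238 q [-0.63  0.54  0.01  1.64 -0.    0.94  0.7 ]
(0.62, -0.0275, 0.13, 3) shift [-329.6  153.4    1.7] turn [ 0.003 -0.013  1.265]
0.5 [224.9, 136.1, 48.6, 13.6]
```

Emit:
{"method": "jog_arm", "body": {"commands": [{"translation":[-28,10,0],"turn":[0,0,0.11]},{"translation":[-57,20,0],"turn":[0,0,0.22]},{"translation":[-86,30,0],"turn":[0,0,0.33]},{"translation":[-114,40,0],"turn":[0,0,0.45]},{"translation":[-142,50,0],"turn":[0,-0.01,0.56]},{"translation":[-170,61,0],"turn":[0,-0.013,0.68]},{"translation":[-198,82,0],"turn":[0,-0.013,0.8]},{"translation":[-226,103,0],"turn":[0,-0.013,0.91]},{"translation":[-254,124,0],"turn":[0,-0.013,1.03]},{"translation":[-282,146,0],"turn":[0,-0.013,1.14]},{"translation":[-308,166,0],"turn":[0,-0.013,1.24]},{"translation":[-324,178,0],"turn":[0,-0.013,1.265]}]}}

```text
clock: 27.72
position: [0.6419, -0.0349, 0.089]
ee_rot: [3.132, 0.068, -0.012]
force: [0.4, -0.9, -0.3]
width: 0.24
```

Emit:
{"method": "jog_arm", "body": {"commands": [{"translation":[0,0,0],"turn":[0,0,0]},{"translation":[0,0,0],"turn":[0,0,0]},{"translation":[0,0,0],"turn":[0,0,0]}]}}

```text
clock: 27.97
position: [0.6411, -0.029, 0.0893]
ee_rot: [3.134, 0.084, -0.012]
force: [-0.1, 0.7, -2.0]
width: 0.233
```

Run:
```python
from h import *
plan((.645,-.028,.13,3),(.645,-.028,.03,3))
T=arm.get_image("top");S=arm.get_image("side")
cv2.imwrite("pics/s9.png",np.hstack([cv2.resize(T[100:250,255:405],(390,420)),cv2.resize(S[140:270,290:420],(390,420))]))
```

```text
t 27.97 pos [ 0.6411 -0.029   0.1257] jaw 3.1 tilt [-0.008 -0.006 -1.   ] F [-0.1  0.7 -2. ] w 0.233 q [-0.28  0.57  0.36  1.66 -0.23  0.96  0.22]
(0.645, -0.028, 0.13, 3) shift [ 3.9 -0.8 -4.4] turn [0.006 0.008 0.002]
(0.645, -0.028, 0.03, 3) shift [ 4.7 -1.4 95.6] turn [0.006 0.008 0.002]
```

Emit:
{"method": "jog_arm", "body": {"commands": [{"translation":[3,-1,15],"turn":[0.006,0.008,0.002]},{"translation":[4,-1,33],"turn":[0.006,0.008,0.002]},{"translation":[4,-1,50],"turn":[0.006,0.008,0.002]},{"translation":[4,-1,65],"turn":[0.006,0.008,0.002]},{"translation":[4,-1,76],"turn":[0.006,0.008,0.002]},{"translation":[4,-1,84],"turn":[0.006,0.008,0.002]},{"translation":[4,-1,88],"turn":[0.006,0.008,0.002]},{"translation":[4,-1,88],"turn":[0.006,0.008,0.002]}]}}

```text
clock: 28.73
position: [0.6455, -0.0289, 0.0022]
ee_rot: [3.14, 0.081, 0.003]
force: [0.9, -0.1, -1.7]
width: 0.237
```

Run:
```python
from h import *
plan((.645,-.028,.029,3))
```

```text
t 28.73 pos [ 0.6455 -0.0289  0.0386] jaw 2.9 tilt [ 0.002 -0.    -1.   ] F [ 0.9 -0.1 -1.7] w 0.237 q [-0.25  0.68  0.32  1.72 -0.28  0.79  0.26]
(0.645, -0.028, 0.029, 3) shift [-0.5 -0.9  9.6] turn [ 0.    -0.002 -0.001]
```

Emit:
{"method": "jog_arm", "body": {"commands": [{"translation":[0,0,4],"turn":[0,0,0]},{"translation":[0,0,8],"turn":[0,0,0]},{"translation":[0,0,10],"turn":[0,0,0]},{"translation":[0,0,10],"turn":[0,0,0]}]}}

```text
clock: 29.07
position: [0.6458, -0.0293, -0.0073]
ee_rot: [3.14, 0.08, 0.004]
force: [-0.0, 0.4, -2.0]
width: 0.236
```

Emit:
{"method": "jog_arm", "body": {"commands": [{"translation":[0,0,1],"turn":[0,0,0]},{"translation":[0,0,2],"turn":[0,0,0]},{"translation":[0,0,2],"turn":[0,0,0]}]}}

```text
clock: 29.32
position: [0.646, -0.0293, -0.0091]
ee_rot: [3.14, 0.08, 0.005]
force: [-0.2, -0.6, -1.9]
width: 0.234
```

Tip height is about 27 mm, so the ratchet is about 2 mm above the drawer floor. Releasing with a limited opening, then rising.

Emit:
{"method": "jog_arm", "body": {"commands": [{"translation":[0,0,0],"turn":[0,0,0]},{"translation":[0,0,0],"turn":[0,0,0]},{"translation":[0,0,0],"turn":[0,0,0]},{"translation":[0,0,0],"turn":[0,0,0]},{"translation":[0,0,-6],"turn":[0,0,0]},{"translation":[0,0,-18],"turn":[0,0,0]},{"translation":[0,0,-40],"turn":[0,0,0]},{"translation":[0,0,-70],"turn":[0,0,0]},{"translation":[0,0,-100],"turn":[0,0,0]},{"translation":[0,0,-110],"turn":[0,0,0]},{"translation":[0,0,-110],"turn":[0,0,0]}], "claw": 0.25}}

```text
clock: 30.23
position: [0.6482, -0.0296, 0.1055]
ee_rot: [3.14, 0.08, 0.015]
force: [1.3, -0.1, -0.6]
width: 0.372
```

Run:
```python
from h import *
plan((.527,-.034,.13,3),(.527,-.034,.044,3))
S=arm.get_image("side")
for r in arm.trace("side","ratchet")[:2]: print(r['confidence'],r['box'])
for q,z in(("ratchet",.022),("handle",.062)):
  for r in arm.landmark_of("side",q)[:2]: print(q,r['at'],r['confidence'],onz("side",r['at'],z)[0])
```

```text
t 30.23 pos [ 0.6482 -0.0296  0.1419] jaw 2.9 tilt [ 0.01  0.   -1.  ] F [ 1.3 -0.1 -0.6] w 0.372 q [-0.28  0.56  0.37  1.64 -0.23  0.98  0.22]
(0.527, -0.034, 0.13, 3) shift [-121.4   -1.8   10.7] turn [ 0.    -0.01  -0.002]
(0.527, -0.034, 0.044, 3) shift [-122.2   -1.8   96.7] turn [ 0.    -0.01  -0.002]
0.7 [335.0, 204.0, 43.9, 37.1]
ratchet [357.6, 223.4] 0.91 [ 0.65016457 -0.03405867  0.022     ]
ratchet [401.2, 311.5] 0.49 [ 0.52889065 -0.30878501  0.022     ]
handle [327.6, 238.5] 0.81 [ 0.5264301  -0.04326853  0.062     ]
```

The ratchet is seen lying in the drawer at about (0.650,-0.03). Next I'll push the drawer shut with closed fingers against the front of the bar.

Emit:
{"method": "jog_arm", "body": {"commands": [{"translation":[-35,-2,0],"turn":[0,-0.01,0]},{"translation":[-75,-2,0],"turn":[0,-0.01,0]},{"translation":[-115,-2,0],"turn":[0,-0.01,0]},{"translation":[-150,-2,0],"turn":[0,-0.01,0]},{"translation":[-166,-2,5],"turn":[0,-0.01,0]},{"translation":[-167,-2,30],"turn":[0,-0.01,0]},{"translation":[-167,-2,60],"turn":[0,-0.01,0]},{"translation":[-167,-2,80],"turn":[0,-0.01,0]},{"translation":[-167,-2,92],"turn":[0,-0.01,0]},{"translation":[-167,-2,95],"turn":[0,-0.01,0]},{"translation":[-167,-2,95],"turn":[0,-0.01,0]}], "claw": 1}}

```text
clock: 31.35
position: [0.4776, -0.036, 0.0041]
ee_rot: [3.14, 0.08, -0.016]
force: [-0.6, 0.8, -0.1]
width: 0.003
```

Run:
```python
from h import *
plan((.527,-.034,.044,3),(.63,-.029,.044,3))
```

```text
t 31.35 pos [ 0.4776 -0.036   0.0405] jaw 2.9 tilt [-0.01  -0.001 -1.   ] F [-0.6  0.8 -0.1] w 0.003 q [-0.28  0.48  0.32  2.13 -0.26  0.58  0.28]
(0.527, -0.034, 0.044, 3) shift [49.4  0.5 -4. ] turn [ 0.001  0.011 -0.002]
(0.63, -0.029, 0.044, 3) shift [152.5   0.7  -5.1] turn [ 0.001  0.011 -0.002]
```

Emit:
{"method": "jog_arm", "body": {"commands": [{"translation":[6,0,-1],"turn":[0,0.01,0]},{"translation":[12,0,-2],"turn":[0,0.01,0]},{"translation":[18,0,-3],"turn":[0,0.01,0]},{"translation":[24,0,-3],"turn":[0,0.01,0]},{"translation":[31,0,-3],"turn":[0,0.01,0]},{"translation":[38,0,-3],"turn":[0,0.01,0]},{"translation":[46,0,-3],"turn":[0,0.01,0]},{"translation":[54,0,-3],"turn":[0,0.01,0]},{"translation":[63,0,-3],"turn":[0,0.01,0]},{"translation":[72,0,-4],"turn":[0,0.01,0]},{"translation":[81,0,-4],"turn":[0,0.01,0]},{"translation":[90,0,-4],"turn":[0,0.01,0]}]}}

```text
clock: 32.35
position: [0.57, -0.0311, 0.0087]
ee_rot: [3.14, 0.08, 0.005]
force: [-1.1, 0.5, 1.6]
width: 0.001
```

Emit:
{"method": "jog_arm", "body": {"commands": [{"translation":[8,0,0],"turn":[0,0,0]},{"translation":[16,0,0],"turn":[0,0,0]},{"translation":[24,0,0],"turn":[0,0,0]},{"translation":[32,0,0],"turn":[0,0,0]},{"translation":[39,0,0],"turn":[0,0,0]},{"translation":[46,0,0],"turn":[0,0,0]},{"translation":[52,0,0],"turn":[0,0,0]},{"translation":[56,0,0],"turn":[0,0,0]},{"translation":[58,0,0],"turn":[0,0,0]},{"translation":[58,0,0],"turn":[0,0,0]}]}}

```text
clock: 33.18
position: [0.6276, -0.0285, 0.009]
ee_rot: [3.14, 0.08, 0.006]
force: [-0.3, -0.2, -0.4]
width: 0.001
```

Run:
```python
from h import *
plan()
S=arm.get_image("side")
for r in arm.landmark_of("side","handle")[:2]: print(r['at'],r['confidence'],onz("side",r['at'],.062)[0])
```

```text
t 33.18 pos [ 0.6276 -0.0285  0.0454] jaw 2.9 tilt [ 0.004 -0.    -1.   ] F [-0.3 -0.2 -0.4] w 0.001 q [-0.25  0.64  0.32  1.77 -0.27  0.77  0.26]
```

Creeping until the stop is felt.

Emit:
{"method": "jog_arm", "body": {"commands": [{"translation":[2,0,0],"turn":[0,0,0]},{"translation":[4,0,0],"turn":[0,0,0]},{"translation":[6,0,0],"turn":[0,0,0]},{"translation":[8,0,0],"turn":[0,0,0]},{"translation":[8,0,0],"turn":[0,0,0]}]}}

```text
clock: 33.7
position: [0.6355, -0.0279, 0.0091]
ee_rot: [3.14, 0.08, 0.006]
force: [-0.2, 0.6, 0.8]
width: 0.008
```

Emit:
{"method": "jog_arm", "body": {"commands": [{"translation":[1,0,0],"turn":[0,0,0]},{"translation":[3,0,0],"turn":[0,0,0]},{"translation":[4,0,0],"turn":[0,0,0]},{"translation":[4,0,0],"turn":[0,0,0]}]}}

```text
clock: 34.03
position: [0.6392, -0.0276, 0.009]
ee_rot: [3.14, 0.08, 0.005]
force: [-0.2, 0.7, -0.6]
width: 0.004
```

Emit:
{"method": "jog_arm", "body": {"commands": [{"translation":[1,0,0],"turn":[0,0,0]},{"translation":[2,0,0],"turn":[0,0,0]},{"translation":[3,0,0],"turn":[0,0,0]},{"translation":[3,0,0],"turn":[0,0,0]}]}}

```text
clock: 34.37
position: [0.6396, -0.0276, 0.0088]
ee_rot: [-3.14, -0.08, 0.002]
force: [-8.9, 0.2, 8.6]
width: 0.005
```

Emit:
{"method": "jog_arm", "body": {"commands": [{"translation":[1,0,0],"turn":[0,0,0]},{"translation":[2,0,0],"turn":[0,0,0]},{"translation":[2,0,0],"turn":[0,0,0]},{"translation":[2,0,0],"turn":[0,0,0]}]}}

```text
clock: 34.7
position: [0.6395, -0.0275, 0.0088]
ee_rot: [-3.14, -0.079, 0.007]
force: [-16.6, 0.6, 13.1]
width: 0.004
```

Emit:
{"method": "jog_arm", "body": {"commands": [{"translation":[-6,0,0],"turn":[0,0,0]},{"translation":[-20,0,0],"turn":[0,0,0]},{"translation":[-45,0,0],"turn":[0,0,0]},{"translation":[-70,0,-10],"turn":[0,0,0]},{"translation":[-80,0,-40],"turn":[0,0,0]},{"translation":[-80,0,-80],"turn":[0,0,0]},{"translation":[-80,0,-120],"turn":[0,0,0]},{"translation":[-90,-40,-150],"turn":[0,0,0]},{"translation":[-90,-80,-180],"turn":[0,0,0]},{"translation":[-90,-120,-180],"turn":[0,0,0]},{"translation":[-90,-160,-180],"turn":[0,0,0]},{"translation":[-90,-200,-180],"turn":[0,0,0]}]}}

```text
clock: 35.7
position: [0.5444, 0.1601, 0.1903]
ee_rot: [-3.139, -0.079, -0.01]
force: [1.1, -0.1, -0.8]
width: -0.001
```

Run:
```python
from h import *
plan()
T=arm.get_image("top");S=arm.get_image("side")
cv2.imwrite("pics/s10.png",np.hstack([T[20:320,260:510],S[120:420,280:480]]).repeat(1,0) if 0 else cv2.resize(np.hstack([T[20:320,255:500],S[110:410,300:470]]),None,fx=1.9,fy=1.9))
Z=dict(handle=.062,can=0.005,tape=0,jar=0,cup=0,oil=0,socket_a=.004)
for q,z in Z.items():
  for n in("top","side"):
    for r in arm.landmark_of(n,q)[:2]:
      if r['confidence']>.4: print(q,n,np.round(r['at'],1),round(r['confidence'],2),onz(n,r['at'],z)[0].round(3))
```

```text
t 35.7 pos [0.5444 0.1601 0.2267] jaw 2.9 tilt [ 0.006  0.002 -1.   ] F [ 1.1 -0.1 -0.8] w -0.001 q [-0.65  0.34  0.35  1.74 -0.13  1.07 -0.2 ]
handle top [332.6 171.6] 0.64 [ 0.656 -0.031  0.062]
handle side [363.  212.2] 0.95 [ 0.663 -0.038  0.062]
can top [443.3 227.1] 0.93 [ 0.532 -0.302  0.005]
can side [401.8 310.2] 0.91 [ 0.542 -0.302  0.005]
tape top [257.  283.2] 0.68 [0.396 0.15  0.   ]
tape side [247.9 236.9] 0.67 [0.399 0.144 0.   ]
jar top [424.4 150.1] 0.67 [ 0.725 -0.261  0.   ]
jar top [443.9 226.7] 0.59 [ 0.533 -0.305  0.   ]
jar side [437.7 258.9] 0.59 [ 0.739 -0.255  0.   ]
cup top [388.1 285. ] 0.88 [ 0.391 -0.166  0.   ]
cup side [322.1 307.4] 0.74 [ 0.401 -0.163  0.   ]
oil top [167.2 268.1] 0.75 [0.432 0.367 0.   ]
oil side [306.6 164.7] 0.73 [0.718 0.262 0.   ]
socket_a top [164.9 271.2] 0.49 [0.425 0.372 0.004]
socket_a side [210.  187.5] 0.69 [0.427 0.374 0.004]
socket_a side [222.1 199. ] 0.63 [0.427 0.31  0.004]
```

View pics/s10.png

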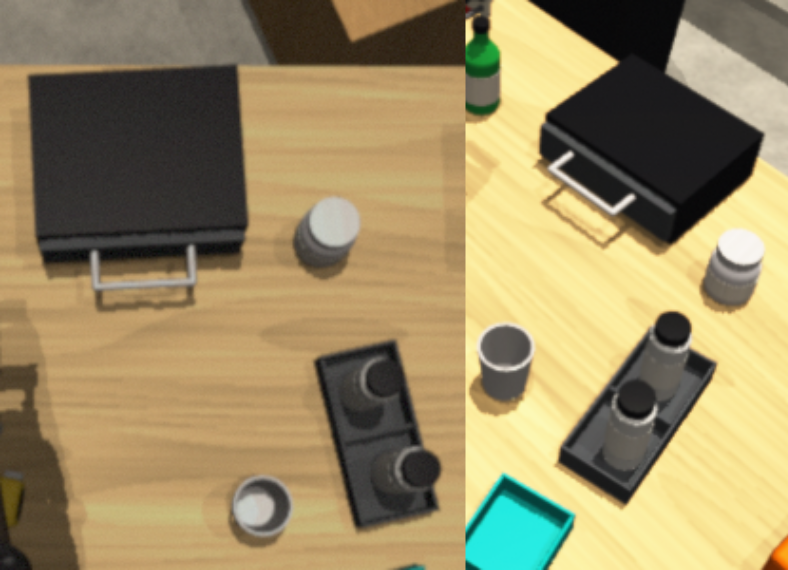

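The drawer is shut, with its bar at (332,171) in the top picture. Both cans stand upright in the rack, and the bystanders shown there are in place.

```bash
python3 -c "
from cell import arm
arm.sign_off(); print('ok')"
```

```text
the job is handed in; nothing more can be done
ok
```

The job is done and handed in at about 36–37 s on the robot's clock. I stood the can in the empty far bay of the steel rack and pulled the drawer out about 134 mm. I then laid the ratchet in it and pushed the drawer shut.

**Last checks**
- **Drawer:** it met a firm stop, with no movement under about 17 N. The handle is back at x ≈ 0.66, its starting place. The networks disagree slightly on it (0.656 from the top camera, 0.663 from the side).
- **Can:** it stands upright in its bay at about (0.53–0.54, -0.30), with the other can upright beside it.
- **Ratchet:** I saw it lying in the drawer at about (0.65, -0.03) just before closing. It can't be seen now that the drawer is shut.
- **Bystanders:** tape, cup, jar and the side camera's fixes on the oil bottle and sockets are within about 1 cm of where they were first found. The top camera missed the oil bottle and reported a point near a socket instead.

**What went wrong:** the fingertips sit about 36 mm higher than the reported tool position.
- The can was therefore carried by its cap.
- The first grip on the drawer handle closed above the bar and missed it.
- I measured the offset by touching the bench and corrected every later move; the handle and ratchet grips then came out at the expected widths.

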